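# Stack the chalk trays and put the lid on

## Robot

A 6-joint arm with a two-finger parallel gripper is mounted at the origin on a cart in front of the work surface, level with it; the furniture and walls round the work are solid. World frame = base frame: x ahead of the robot, y to its left, z up, the work surface at z = 0. Lengths are in m, angles in degrees, forces in N, time in s.
With the tool pointing down it reaches from about 0.25 to 0.725 m from the base axis. Payload 4 kg.
Tool frame: the origin (TCP) lies at the very end of the fingers, on their centre line; the grasp point (between the pads) lies 19 mm behind it; z points along the fingers, y is the direction in which the jaws open and shut (so a half turn about z gives the same grasp; the last joint's range is limited). The gripper opens to 85 mm and grips with 20 to 120 N. Pads are 22 mm wide; open, the fingers measure 114 mm over their backs; the gripper's body (76 mm by 85 mm) begins 54 mm behind the grasp point. The pads swing forward as they close: fully open they stand 13 mm farther back than shut.
Start: joints at [-67.437, 13.785, 0.286, 76.501, 0, 90], TCP at [0.192, -0.462, 0.231] pointing down, gripper open.
Joint ranges: [-155.79, 155.79], [-60.16, 107.12], [-62.33, 73.08], [-114, 123.19], [-81.49, 82.49], [-180, 180]. Speed limits (degrees/s): [159.86, 159.86, 180, 180, 180, 180].

## Interface

Orientations are given as a 3x3 rotation matrix whose columns are the frame's x, y, z axes.
In Python, from station import env gives the robot as it stands. The module is installed in compiled form; this text tells all that it offers.
- The arm moves only by the tool servo_tool, never from a script. Its argument "commands" is text: rows parted by semicolons, each of 7 numbers parted by spaces: the shift along the tool's x, y, z in mm, then the turn, a rotation vector about the tool's x, y, z in units of 6 degrees (1.0 is 6 degrees), then the opening, from 0 (shut) to 1 (fully open). In form: dx dy dz rx ry rz fingers; .... A call has 1 to 20 rows; each row shifts and turns the pose as measured when the row begins, along the tool's axes as they then stand; what a row does not reach is not made up. A row lasts 1/8 s, in which the tool goes at most 62.5 mm and 10.7 degrees, less where a joint would pass 70% of its speed; a pose out of reach is approached as far as the arm can. A call with a gripper value outside its range is refused whole. The fingers move at their own pace and stop on an object; "newtons" is the grip in N (left out, the last holds). Time passes only in rows, so rows that do not move let the fingers close. It gives the time, the measured TCP pose, the force and the opening at its end, in the units of the state.
- env.sense(): the state, without advancing time (a new reading comes with each control period).
- env.snapshot(name): name is "scene" or "top" or "wrist"; returns a dict with "frame" (420x560x3 uint8, red, green, blue), "fx", "fy", "cx", "cy" (pixels), "R" (3x3) and "t" (3): a world point X has camera coordinates R X + t; the wrist camera has in their place "tool_from_camera" (4x4, takes a point from camera to tool coordinates, whose origin is the TCP and whose axes are the flange's). Camera axes: x right, y down, z forward; pixel columns grow to the right and rows downward; lengths in m; the calibration is good to about 2 mm. A picture is of the moment at which its call begins: read the wrist's pose just before it. There is no depth.
- env.job_done(): hands the job in, once; it reports no verdict.
The state is a dict: "clock": time; "q": joint angles; "joint_velocities": joint speeds; "effort": joint torques, N m; "position": TCP position; "tool_rot": TCP orientation; "ft_force": force on the tool from outside, world axes, zero at the start; "ft_torque": the same for the moment, N m; "gripper_width": finger opening in m.
Only numpy, scipy, OpenCV 4.12 (cv2) and the standard library are available. Lean on these libraries where they do the work, as an engineer would, in place of code of your own. Each camera call takes 0.05 s, during which the arm holds its last target.

## Task

Put the wooden chalk trays together on the counter. First set the shallow tray on the deep bottom tray, where that one stands; then take the lid from the rack, lay it flat on the counter and let go, so that you can take it again by its handle bar, and close the stack with it. Match the cut corners so that each skirt slips over the rim below and sits fully down, and leave the espresso cup and the chalk duster where they are.

Things in the scene. Friction and masses are not known exactly. Their poses are not given: they have to be found in the camera images.
- base_tray: deep bottom tray, light wood, open top, chalk inside, loose, 0.45 kg. Plan 100 (x) x 62 mm (y), the two corners at the +x end (nose) cut at 45 deg, 18 mm legs; others square. Origin: centre of underside, z up. Wall to a flat shoulder at z = 38, then a 6 mm high tongue set in 4.5 mm all round, 3.5 mm thick, tapering in 1.8 mm to its top (z = 44)
- top_tray: shallow tray, same wood and plan, chalk inside, loose, 0.12-0.2 kg, flat on the counter at the left, its turn varies widely. Origin: centre of the skirt's lower edge, z up, x to the nose. Skirt 3 mm thick, 6.5 mm deep; upright sides, 62 mm across y; shoulder at z = 28, tongue like the bottom tray's to z = 34. Skirts have 1.5 mm play round the tongue; end for end they do not go on
- lid: lid, same wood and plan, loose, 0.1-0.17 kg, 14 mm thick. Origin: centre of the skirt's lower edge; z out of its top, x to the nose. Skirt as the tray's; an inset panel fills the underside's middle, flush with it, from 11 mm inside the edge. Starts on a long edge in the rack: z level, away from the robot; x level, to the left; y up; upper edge 76 mm over the counter. Pinch its thickness, slide it straight up
- lid_rack: fixed wooden rack, board 156 x 116 x 14 mm. Origin: underside, near its middle; x away from the robot, z up. Three slots along y, each between two pairs of 8 mm pegs at y = +-37, tops at z = 48. The lid's slot is the front one, at x = -45, 17 mm wide; fixed on edge in the slots at x = 22 and 58 stand two 95 mm coasters, tops at z = 109. The counter between rack and bottom tray is free
- espresso_cup: bystander: white espresso cup with a green band, 63 x 88 mm over its handle, 51 mm high, standing to the right of the rack; origin at its underside
- duster: bystander: wooden chalk duster, 104 x 29 x 26 mm, lying at the back between the two trays; origin: centre of underside, x along its length. Behind the work, from x = 0.585 m in the world, rise shelf posts and a row of upright books; the counter's front edge is at x = 0.41 m
- base_nose (a point): middle of the bottom tray's nose end at its shoulder: (50, 0, 38) mm in its frame. The seated shallow tray has its origin at (0, 0, 38) mm in the bottom tray's frame, axes parallel
- tray_nose (a point): middle of the shallow tray's nose end, skirt's lower edge: (50, 0, 0) mm in its frame. The seated lid has its origin at (0, 0, 28) mm in the shallow tray's frame, axes parallel
- lid_nose (a point): middle of the lid's nose end, skirt's lower edge: (50, 0, 0) mm in the lid's frame
- lid_bar (a point): centre of the handle bar on the lid's top: (0, 0, 22) mm in the lid's frame; bar 46 mm long (x), 12 mm wide (y), from z = 14 to 30. To be held by it, or put on the stack, the lid must first lie flat on the counter, underside down: leaned over 30 deg or more with its lower edge near the counter and let go, it falls flat

How it is judged:
By the outcome, as a careful person would: the job done as asked, in the order asked, and still so for the second after the job is handed in, with the robot touching nothing.
It also fails if it takes over 72 s, if anything falls off the work surface, if the arm or the gripper's body presses on something with over 40 N, if the wrist force passes 120 N, or if a joint passes its speed limit or range.

## Working session

There is one attempt and no reset: what is moved stays moved. The work goes in short steps, Python scripts to look and compute and a tool call to move; the robot and the scene stay as the last step left them, time stands still between calls to the robot, and variables do not carry over. Pictures are saved under pics/ and viewed, and the job is handed in when it is done.

Besides the shell and the picture viewer there is one more tool, called by a JSON object that holds its "method" and its "body", one argument or row to a line. servo_tool: Moves the arm, as the interface text tells. Its arguments: {"type":"object","properties":{"commands":{"type":"string"},"newtons":{"type":"number"}},"required":["commands"]}

```bash
mkdir -p pics; ls
python3 - <<'E'
from station import env
import cv2,json
s=env.sense();print(s)
for n in ["scene","top","wrist"]:
    d=env.snapshot(n);cv2.imwrite(f"pics/{n}0.png",d["frame"][:,:,::-1])
    print(n,{k:(v.tolist() if hasattr(v,'tolist') else v) for k,v in d.items() if k!="frame"})
E
```

```text
pics
{'clock': 0.0, 'q': array([-6.74373084e+01,  1.38319516e+01,  2.12532487e-01,  7.64999510e+01,
        1.42862464e-04,  8.99996586e+01]), 'joint_velocities': array([ 0.08711848, -0.1636892 , -0.01576688, -0.01984597, -0.07767635,
       -0.05701338]), 'effort': array([ 5.74224596e-04, -3.72320473e+01,  2.52405238e+01,  1.68755284e-02,
        3.82829785e-05,  7.00160484e-06]), 'position': array([ 0.19160602, -0.46114806,  0.23040722]), 'tool_rot': array([[ 9.23457973e-01,  3.83698758e-01, -7.97085245e-04],
       [ 3.83699586e-01, -9.23455967e-01,  1.92489274e-03],
       [ 2.50582740e-06, -2.08339882e-03, -9.99997830e-01]]), 'ft_force': array([-0.17313088, -0.12386404, -0.15201593]), 'ft_torque': array([-0.00357058,  0.04115843,  0.02940774]), 'gripper_width': 0.085246661154945}
scene {'fx': 421.1776403152184, 'fy': 421.1776403152184, 'cx': 281.0368127836675, 'cy': 210.6143550482667, 'R': [[0.7335205571329944, -0.6794966797089795, 0.015226770103153464], [-0.2889733976360717, -0.33206938357632604, -0.8978999387180643], [0.6151763712318333, 0.6542279318064245, -0.43993618346565]]
[... 175 characters left out ...]
, 'R': [[0.021634599764692324, -0.9996264776988766, 0.016698777690585496], [-0.998417593496102, -0.022469583849565097, -0.05155023568403869], [0.051906195106886384, -0.015557084719361075, -0.9985307827125613]], 't': [-0.11915339697254367, 0.5316979238046403, 1.8131877354386194]}
wrist {'fx': 362.1013332486681, 'fy': 362.1013332486681, 'cx': 278.1645512190122, 'cy': 209.41022141121766, 'tool_from_camera': [[0.00048162945205929085, -0.9612390370033363, -0.27571594399665916, 0.0704985028548473], [0.9999995563047102, 0.0002397461408379761, 0.0009109951538428721, 0.0002008167916263126], [-0.0008095822708539447, -0.27571626042489034, 0.961238725974906, -0.14172504863342766], [0.0, 0.0, 0.0, 1.0]]}
```

View pics/scene0.png

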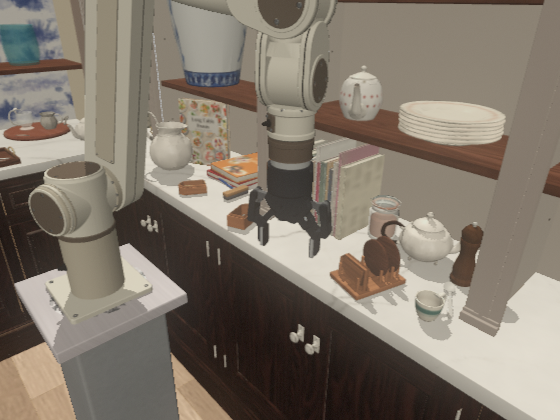

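View pics/top0.png

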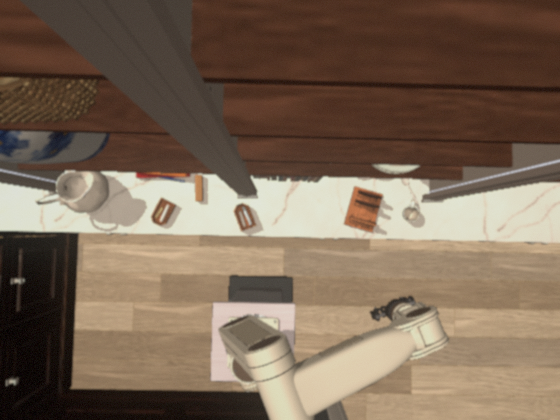

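View pics/wrist0.png

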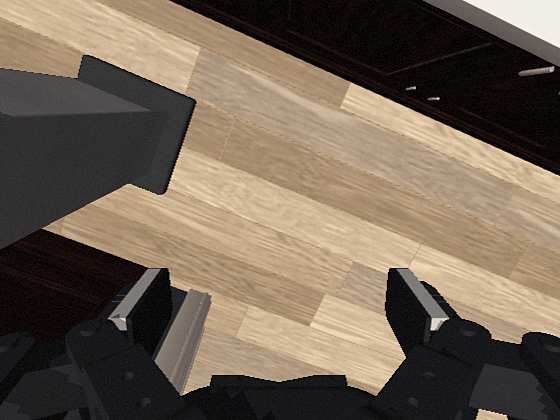

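The top view shows the shallow tray near (163,211), the bottom tray near (245,217), the duster at (199,188), the rack at (364,209) and the cup at (411,214). I'll zoom in on those.

```bash
cat > h.py <<'E'
from station import env
import cv2,numpy as np
def ray(d,px):
    c=np.array([(px[0]-d["cx"])/d["fx"],(px[1]-d["cy"])/d["fy"],1.0])
    if "R" in d: R=np.array(d["R"]);t=np.array(d["t"]);return -R.T@t,R.T@c
    T=d["T"];return T[:3,3],T[:3,:3]@c
def onz(d,px,z):
    o,v=ray(d,px);return o+v*(z-o[2])/v[2]
def proj(d,X):
    X=np.asarray(X,float)
    if "R" in d: c=np.array(d["R"])@X+np.array(d["t"])
    else: c=d["T"][:3,:3].T@(X-d["T"][:3,3])
    return np.array([d["fx"]*c[0]/c[2]+d["cx"],d["fy"]*c[1]/c[2]+d["cy"]])
def snap(n):
    s=env.sense();d=env.snapshot(n)
    if n=="wrist":
        W=np.eye(4);W[:3,:3]=s["tool_rot"];W[:3,3]=s["position"]
        d["T"]=W@np.array(d["tool_from_camera"])
    d["s"]=s
    return d
def save(d,f,crop=None,k=1):
    im=d["frame"][:,:,::-1]
    if crop: x0,y0,x1,y1=crop;im=im[y0:y1,x0:x1]
    cv2.imwrite("pics/"+f,cv2.resize(im,None,fx=k,fy=k,interpolation=cv2.INTER_CUBIC))
E
python3 - <<'E'
import pickle
from h import *
d=snap("top");save(d,"top1.png",(140,170,270,240),6)
save(d,"top2.png",(330,170,440,240),7)
for n,p,z in [("sh",(163,211),.03),("base",(245,217),.04),("dus",(199,188),.026),("rack",(364,209),.02),("cup",(411,214),.04)]:
    print(n,onz(d,p,z).round(3))
E
```

```text
sh [0.497 0.353 0.03 ]
base [0.481 0.039 0.04 ]
dus [0.589 0.22  0.026]
rack [ 0.522 -0.419  0.02 ]
cup [ 0.506 -0.596  0.04 ]
```

View pics/top1.png

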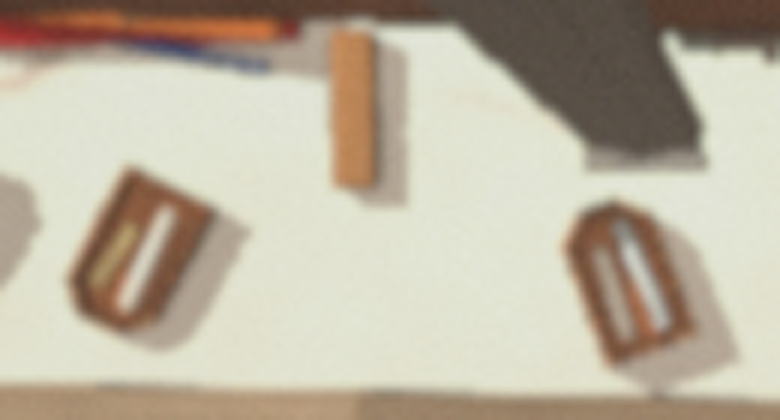

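View pics/top2.png

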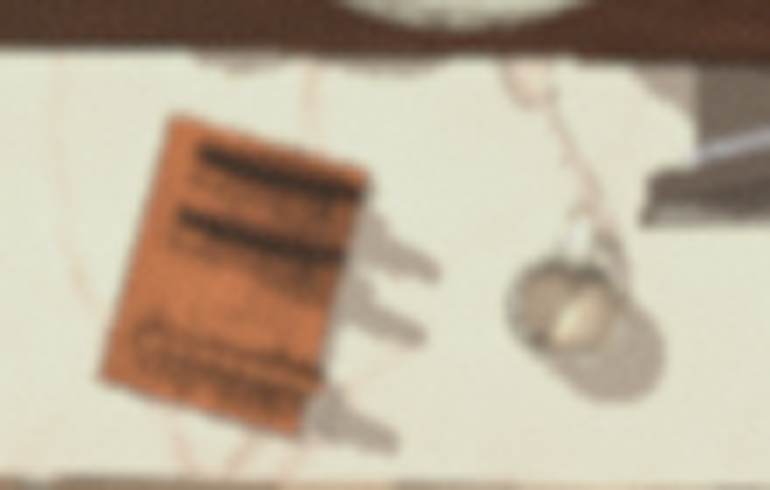

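```bash
cat >> h.py <<'E'
from scipy.spatial.transform import Rotation as Ro
def yawx(R): return np.degrees(np.arctan2(R[1,0],R[0,0]))
def down(yaw):
    a=np.radians(yaw);return np.array([[np.cos(a),np.sin(a),0],[np.sin(a),-np.cos(a),0],[0,0,-1.]])
def plan(P,R,n,rot=None,f=1,s=None):
    """rows towards target; rot: explicit total tool rotvec (deg) else shortest"""
    s=s or env.sense();p0,R0=s["position"],np.array(s["tool_rot"]);P=np.array(P,float)
    rv=Ro.from_matrix(R0.T@R).as_rotvec() if rot is None else np.radians(rot)
    for i in range(n):
        Ri=R0@Ro.from_rotvec(rv*i/n).as_matrix()
        d=Ri.T@(P-p0)/n*1000
        print(" ".join("%.1f"%v for v in d)," ".join("%.2f"%v for v in np.degrees(rv)/n/6),f,end="; ")
    print()
def st():
    s=env.sense();print(round(s["clock"],2),"p",s["position"].round(4),"yaw",round(yawx(s["tool_rot"]),1),"z",np.array(s["tool_rot"])[:,2].round(3),"q",s["q"].round(1),"F",s["ft_force"].round(1),"w",round(s["gripper_width"],4));return s
E
python3 - <<'E'
from h import *
s=st()
plan([.40,.04,.23],None,20,rot=[0,0,-200])
d=snap("top")
print(onz(d,(247,197.5),0),onz(d,(238,197),0))
E
```

```text
0.2 p [ 0.1917 -0.4614  0.2307] yaw 22.6 z [-0.     0.001 -1.   ] q [-67.4  13.8   0.2  76.5   0.   90. ] F [ 0.1 -0.4 -0.2] w 0.0854
19.2 -19.2 0.1 0.00 0.00 -1.67 1; 22.3 -15.5 0.1 0.00 0.00 -1.67 1; 24.6 -11.4 0.1 0.00 0.00 -1.67 1; 26.2 -7.0 0.1 0.00 0.00 -1.67 1; 27.0 -2.3 0.1 0.00 0.00 -1.67 1; 27.0 2.4 0.1 0.00 0.00 -1.67 1; 26.2 7.1 0.1 0.00 0.00 -1.67 1; 24.6 11.5 0.1 0.00 0.00 -1.67 1; 22.2 15.6 0.1 0.00 0.00 -1.67 1; 19.2 19.2 0.1 0.00 0.00 -1.67 1; 15.5 22.3 0.1 0.00 0.00 -1.67 1; 11.4 24.6 0.1 0.00 0.00 -1.67 1; 7.0 26.2 0.1 0.00 0.00 -1.67 1; 2.3 27.0 0.1 0.00 0.00 -1.67 1; -2.4 27.0 0.1 0.00 0.00 -1.67 1; -7.1 26.2 0.1 0.00 0.00 -1.67 1; -11.5 24.6 0.1 0.00 0.00 -1.67 1; -15.6 22.2 0.1 0.00 0.00 -1.67 1; -19.2 19.2 0.1 0.00 0.00 -1.67 1; -22.3 15.5 0.1 0.00 0.00 -1.67 1; 
[0.55789748 0.03610153 0.        ] [0.55905401 0.07121064 0.        ]
```

{"method": "servo_tool", "body": {
  "commands": "20 -15 0 0 0 -1.7 1; 21 -15 0 0 0 -1.7 1"
}}

```text
clock: 0.5
position: [0.2138, -0.4161, 0.2302]
tool_rot: [[0.726, 0.687, -0.001], [0.687, -0.726, 0.001], [0.0, -0.001, -1.0]]
ft_force: [-0.3, -0.2, 1.5]
gripper_width: 0.0851
```

Run:
```python
from h import *
s=st()
plan([.41,.04,.23],None,18,rot=[0,0,-185])
```

```text
0.5 p [ 0.2138 -0.4161  0.2302] yaw 43.4 z [-0.001  0.001 -1.   ] q [-62.8  10.2  -4.4  75.5   0.   73.8] F [-0.3 -0.2  1.5] w 0.0851
25.3 -10.9 0.0 0.00 0.00 -1.71 1; 26.9 -6.2 0.0 0.00 0.00 -1.71 1; 27.6 -1.3 0.0 0.00 0.00 -1.71 1; 27.3 3.6 0.0 0.00 0.00 -1.71 1; 26.3 8.4 0.0 0.00 0.00 -1.71 1; 24.3 13.0 0.0 0.00 0.00 -1.71 1; 21.6 17.1 0.0 0.00 0.00 -1.71 1; 18.2 20.7 0.0 0.00 0.00 -1.71 1; 14.2 23.6 0.0 0.00 0.00 -1.71 1; 9.8 25.8 0.0 0.00 0.00 -1.71 1; 5.0 27.1 0.0 0.00 0.00 -1.71 1; 0.1 27.6 0.0 0.00 0.00 -1.71 1; -4.8 27.2 0.0 0.00 0.00 -1.71 1; -9.6 25.9 0.0 0.00 0.00 -1.71 1; -14.0 23.7 0.0 0.00 0.00 -1.71 1; -18.0 20.9 0.0 0.00 0.00 -1.71 1; -21.5 17.3 0.0 0.00 0.00 -1.71 1; -24.2 13.2 0.0 0.00 0.00 -1.71 1;
```

{"method": "servo_tool", "body": {
  "commands": "25 -11 0 0 0 -1.7 1; 27 -6 0 0 0 -1.7 1; 28 -1 0 0 0 -1.7 1; 27 4 0 0 0 -1.7 1; 26 8 0 0 0 -1.7 1; 24 13 0 0 0 -1.7 1; 22 17 0 0 0 -1.7 1; 18 21 0 0 0 -1.7 1; 14 24 0 0 0 -1.7 1; 10 26 0 0 0 -1.7 1; 5 27 0 0 0 -1.7 1; 0 28 0 0 0 -1.7 1; -5 27 0 0 0 -1.7 1; -10 26 0 0 0 -1.7 1; -14 24 0 0 0 -1.7 1; -18 21 0 0 0 -1.7 1; -22 17 0 0 0 -1.7 1; -24 13 0 0 0 -1.7 1; 0 0 0 0 0 0 1"
}}

```text
clock: 2.88
position: [0.398, 0.0644, 0.2307]
tool_rot: [[-0.597, -0.802, 0.002], [-0.802, 0.597, 0.001], [-0.002, -0.001, -1.0]]
ft_force: [0.1, 0.1, -0.0]
gripper_width: 0.0857
```

Run:
```python
from h import *
s=st();d=snap("wrist");save(d,"w1.png")
print(proj(d,[.48,.04,.04]))
```

```text
2.88 p [0.398  0.0644 0.2307] yaw -126.7 z [ 0.002  0.001 -1.   ] q [  9.1   2.7 -12.9  74.2   0.1 -44.2] F [ 0.1  0.1 -0. ] w 0.0857
[195.10064954 212.84387708]
```

View pics/w1.png

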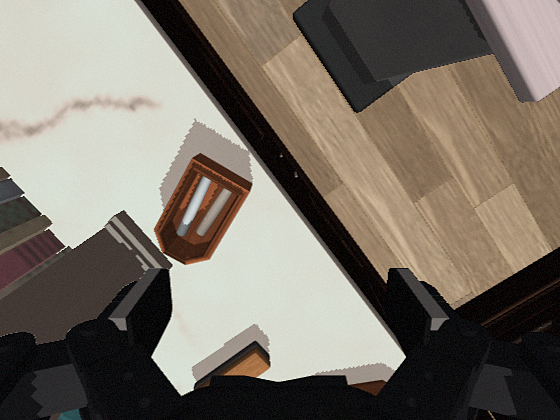

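Bottom tray in view, centred near (205,210), nose to lower left; the duster is at (230,365). Zoom for its rim corners.

```bash
cat >> h.py <<'E'
import pickle
def keep(d,n): pickle.dump({k:d[k] for k in d if k!="s"},open(n,"wb"))
def load(n): return pickle.load(open(n,"rb"))
E
python3 - <<'E'
from h import *
d=snap("wrist");keep(d,"w1.pkl");save(d,"w1z.png",(140,140,270,275),5.5 if 0 else 4.4)
E
```

```text
(no output)
```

View pics/w1z.png

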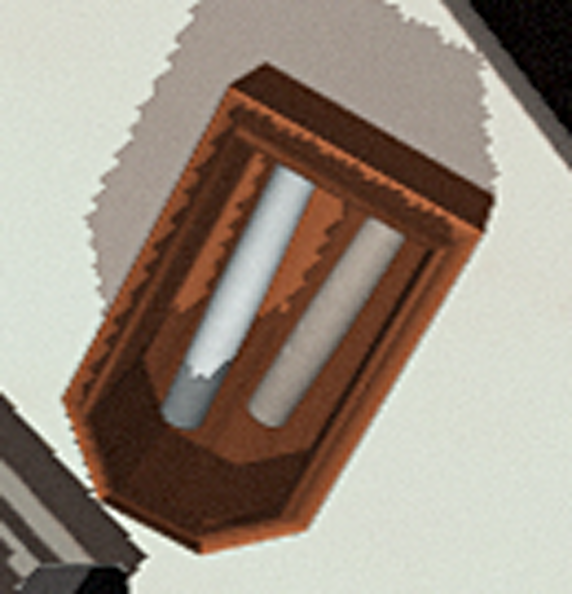

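```bash
cat >> h.py <<'E'
M=np.array([[-50,-31],[-50,31],[32,31],[50,13],[50,-13],[32,-31]])/1000.
def fit(W,M=M):
    W=np.asarray(W)[:,:2];a=M-M.mean(0);b=W-W.mean(0)
    th=np.arctan2((a[:,0]*b[:,1]-a[:,1]*b[:,0]).sum(),(a*b).sum())
    R=np.array([[np.cos(th),-np.sin(th)],[np.sin(th),np.cos(th)]])
    c=W.mean(0)-R@M.mean(0);r=W-(M@R.T+c)
    print("centre",c.round(4),"yaw",np.degrees(th).round(2),"res mm",(r*1000).round(1).tolist())
    return c,np.degrees(th)
E
python3 - <<'E'
from h import *
d=load("w1.pkl")
k=4.4
# order: tail(-y), tail(+y), ... image: nose toward lower-left
c=[(230,88),(482,235),(308,527),(203,552),(103,497),(65,400)]
W=[onz(d,(140+x/k-.4,140+y/k-.4),.038) for x,y in c]
print(np.round(W,4))
fit(W)
s=st()
plan([.45,.335,.24],None,12,rot=[0,0,-100])
E
```

```text
[[ 0.4492 -0.0017  0.038 ]
 [ 0.4263  0.0549  0.038 ]
 [ 0.5     0.085   0.038 ]
 [ 0.5232  0.0754  0.038 ]
 [ 0.5325  0.0516  0.038 ]
 [ 0.5237  0.0291  0.038 ]]
centre [0.4826 0.045 ] yaw 22.31 res mm [[1.0, 0.9], [1.7, 0.2], [-0.4, -0.9], [-0.7, -0.6], [-1.3, -0.4], [-0.3, 0.7]]
2.98 p [0.3974 0.0631 0.2307] yaw -126.9 z [ 0.001  0.001 -1.   ] q [  9.    2.6 -13.   74.3   0.  -44.1] F [-1.   0.7 -0.3] w 0.0858
-20.8 10.1 -0.8 0.00 0.00 -1.39 1; -22.0 7.0 -0.8 0.00 0.00 -1.39 1; -22.8 3.7 -0.8 0.00 0.00 -1.39 1; -23.1 0.4 -0.8 0.00 0.00 -1.39 1; -22.9 -3.0 -0.8 0.00 0.00 -1.39 1; -22.2 -6.3 -0.8 0.00 0.00 -1.39 1; -21.1 -9.4 -0.8 0.00 0.00 -1.39 1; -19.5 -12.4 -0.8 0.00 0.00 -1.39 1; -17.5 -15.1 -0.8 0.00 0.00 -1.39 1; -15.1 -17.4 -0.8 0.00 0.00 -1.39 1; -12.4 -19.4 -0.8 0.00 0.00 -1.39 1; -9.5 -21.0 -0.8 0.00 0.00 -1.39 1;
```

{"method": "servo_tool", "body": {
  "commands": "-21 10 0 0 0 -1.4 1; -23 7 0 0 0 -1.4 1; -24 4 0 0 0 -1.4 1; -24 0 0 0 0 -1.4 1; -24 -3 0 0 0 -1.4 1; -23 -6 0 0 0 -1.4 1; -22 -10 0 0 0 -1.4 1; -20 -13 0 0 0 -1.4 1; -18 -16 0 0 0 -1.4 1; -16 -18 0 0 0 -1.4 1; -13 -20 0 0 0 -1.4 1; -10 -21 0 0 0 -1.4 1; 0 0 0 0 0 0 1"
}}

```text
clock: 4.6
position: [0.45, 0.3371, 0.2301]
tool_rot: [[0.904, -0.427, -0.001], [-0.427, -0.904, -0.006], [0.002, 0.006, -1.0]]
ft_force: [-0.4, -0.8, 0.1]
gripper_width: 0.0853
```

Run:
```python
from h import *
s=st();d=snap("wrist");keep(d,"w2.pkl");save(d,"w2.png")
```

```text
4.6 p [0.45   0.3371 0.2301] yaw -25.3 z [-0.001 -0.006 -1.   ] q [  37.    21.2   10.4   79.4   -0.3 -117.7] F [-0.4 -0.8  0.1] w 0.0853
```

View pics/w2.png

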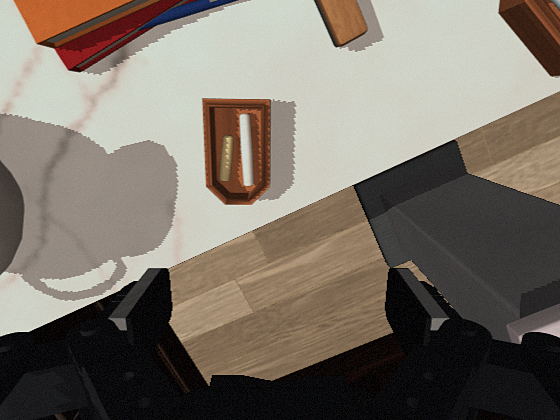

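Shallow tray at (238,150), nose at the bottom of the image (toward the robot). Zoom.

Run:
```python
from h import *
d=load("w2.pkl");save(d,"w2z.png",(190,85,290,215),4.5)
```

```text
(no output)
```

View pics/w2z.png

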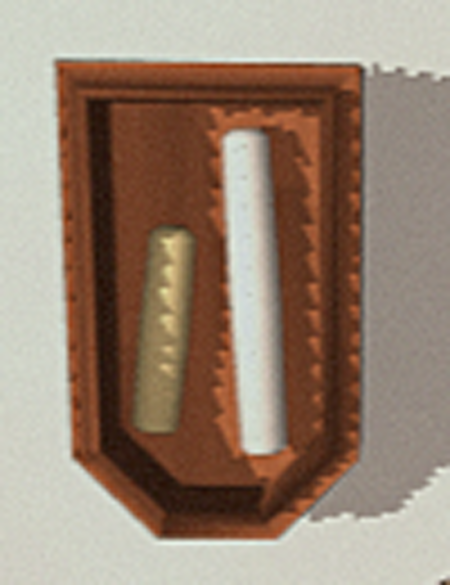

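Run:
```python
from h import *
d=load("w2.pkl");k=4.5
c=[(55,62),(363,66),(360,460),(278,540),(162,537),(75,455)]
W=[onz(d,(190+x/k-.4,85+y/k-.4),.028) for x,y in c]
cc,y=fit(W)
plan([cc[0],cc[1],.09],down(y-180),8)
```

```text
centre [0.4909 0.3592] yaw 154.12 res mm [[-0.4, 0.4], [-0.5, 0.4], [0.2, 0.3], [0.1, 0.2], [0.2, -0.7], [0.4, -0.6]]
3.4 -4.9 17.5 0.01 -0.00 0.01 1; 3.4 -4.9 17.5 0.01 -0.00 0.01 1; 3.4 -4.9 17.5 0.01 -0.00 0.01 1; 3.4 -4.9 17.5 0.01 -0.00 0.01 1; 3.4 -4.9 17.5 0.01 -0.00 0.01 1; 3.4 -4.8 17.5 0.01 -0.00 0.01 1; 3.4 -4.8 17.5 0.01 -0.00 0.01 1; 3.4 -4.8 17.5 0.01 -0.00 0.01 1;
```

{"method": "servo_tool", "body": {
  "commands": "4 -5 18 0.05 0 0.1 1; 4 -5 18 0 0 0 1; 4 -5 18 0 0 0 1; 3 -5 18 0 0 0 1; 3 -5 18 0 0 0 1; 3 -5 18 0 0 0 1; 3 -5 17 0 0 0 1; 3 -5 17 0 0 0 1; 0 0 0 0 0 0 1"
}}

```text
clock: 5.78
position: [0.4946, 0.3551, 0.0796]
tool_rot: [[0.893, -0.45, -0.001], [-0.45, -0.893, -0.005], [0.002, 0.005, -1.0]]
ft_force: [-0.2, -0.0, -0.7]
gripper_width: 0.0853
```

Run:
```python
from h import *
s=st();d=snap("wrist");keep(d,"w3.pkl");save(d,"w3.png")
plan([.4909,.3592,.004],down(-25.9),4)
```

```text
5.78 p [0.4946 0.3551 0.0796] yaw -26.7 z [-0.001 -0.005 -1.   ] q [  35.8   31.8    4.1   62.4   -0.2 -117.5] F [-0.2 -0.  -0.7] w 0.0853
-1.4 -0.5 19.1 0.01 -0.01 -0.03 1; -1.4 -0.5 19.1 0.01 -0.01 -0.03 1; -1.4 -0.4 19.1 0.01 -0.01 -0.03 1; -1.3 -0.4 19.1 0.01 -0.01 -0.03 1;
```

View pics/w3.png

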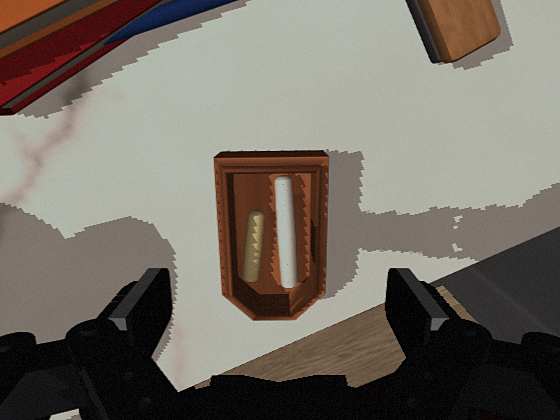

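{"method": "servo_tool", "body": {
  "commands": "-2 -0.5 20 0.05 0 -0.1 1; -1.5 -0.5 20 0 0 0 1; -1.5 -0.5 20 0 0 0 1; 0 0 15 0 0 0 1; 0 0 0 0 0 0 1"
}}

```text
clock: 6.45
position: [0.4945, 0.3617, 0.0088]
tool_rot: [[0.898, -0.44, 0.011], [-0.44, -0.898, 0.006], [0.007, -0.01, -1.0]]
ft_force: [0.1, -0.7, -1.5]
gripper_width: 0.0851
```

Run:
```python
from h import *
s=st();plan([.4909,.3592,.001],down(-25.9),1)
```

```text
6.45 p [0.4945 0.3617 0.0088] yaw -26.1 z [ 0.011  0.006 -1.   ] q [ 3.620e+01  3.580e+01 -8.000e-01  5.270e+01 -1.000e-01 -1.177e+02] F [ 0.1 -0.7 -1.5] w 0.0851
-2.2 3.9 7.8 -0.10 -0.07 -0.03 1;
```

{"method": "servo_tool", "body": {
  "commands": "-2 4 7 -0.1 -0.05 0 1; 0 0 0 0 0 0 1"
}}

```text
clock: 6.7
position: [0.4917, 0.3594, 0.0029]
tool_rot: [[0.898, -0.44, 0.003], [-0.44, -0.898, 0.0], [0.003, -0.001, -1.0]]
ft_force: [0.6, 0.4, -1.0]
gripper_width: 0.0854
```

Run:
```python
from h import *
s=st();plan([.4909,.3592,.001],down(-25.9),1)
```

```text
6.7 p [0.4917 0.3594 0.0029] yaw -26.1 z [ 0.003  0.    -1.   ] q [ 3.620e+01  3.630e+01 -1.000e+00  5.260e+01 -1.000e-01 -1.177e+02] F [ 0.6  0.4 -1. ] w 0.0854
-0.7 0.6 1.9 -0.01 -0.03 -0.03 1;
```

{"method": "servo_tool", "body": {
  "commands": "-0.5 0.5 2 0 0 0 0.6; 0 0 0 0 0 0 0.6; 0 0 0 0 0 0 0.6; 0 0 0 0 0 0 0.5; 0 0 0 0 0 0 0.5",
  "newtons": 35
}}

```text
clock: 7.32
position: [0.4915, 0.3594, 0.0016]
tool_rot: [[0.898, -0.44, 0.004], [-0.44, -0.898, 0.001], [0.003, -0.003, -1.0]]
ft_force: [-0.1, -0.1, 0.1]
gripper_width: 0.061
```

Run:
```python
from h import *
s=st();d=snap("wrist");save(d,"w4.png")
```

```text
7.33 p [0.4915 0.3594 0.0016] yaw -26.1 z [ 0.004  0.001 -1.   ] q [ 3.620e+01  3.630e+01 -1.200e+00  5.230e+01 -1.000e-01 -1.177e+02] F [-0.1 -0.1  0.1] w 0.061
```

View pics/w4.png

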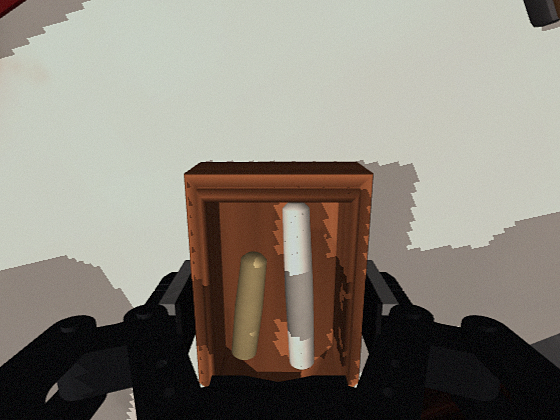

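Run:
```python
from h import *
s=env.sense();s["position"][2]=.1
plan([.475,.045,.11],None,16,rot=[0,0,131.6],f=0.5,s=s)
d=snap("wrist");save(d,"w4z.png",(170,140,390,200),3.5)
keep(d,"w4.pkl")
```

```text
7.7 18.1 -0.6 0.00 0.00 1.37 0.5; 10.2 16.8 -0.6 0.00 0.00 1.37 0.5; 12.5 15.2 -0.6 0.00 0.00 1.37 0.5; 14.6 13.2 -0.6 0.00 0.00 1.37 0.5; 16.3 11.0 -0.6 0.00 0.00 1.37 0.5; 17.7 8.6 -0.6 0.00 0.00 1.37 0.5; 18.8 5.9 -0.6 0.00 0.00 1.37 0.5; 19.4 3.2 -0.6 0.00 0.00 1.37 0.5; 19.7 0.4 -0.6 0.00 0.00 1.37 0.5; 19.5 -2.4 -0.6 0.00 0.00 1.37 0.5; 19.0 -5.2 -0.6 0.00 0.00 1.37 0.5; 18.0 -7.9 -0.6 0.00 0.00 1.37 0.5; 16.7 -10.4 -0.6 0.00 0.00 1.37 0.5; 15.1 -12.7 -0.6 0.00 0.00 1.37 0.5; 13.1 -14.7 -0.6 0.00 0.00 1.37 0.5; 10.9 -16.4 -0.6 0.00 0.00 1.37 0.5;
```

{"method": "servo_tool", "body": {
  "commands": "0 0 -25 0 0 0 0.5; 0 0 -40 0 0 0 0.5; 0 0 -40 0 0 0 0.5"
}}

```text
clock: 7.8
position: [0.4879, 0.357, 0.1038]
tool_rot: [[0.898, -0.44, -0.005], [-0.44, -0.898, -0.006], [-0.002, 0.008, -1.0]]
ft_force: [0.1, 1.2, -1.2]
gripper_width: 0.0614
```

View pics/w4z.png

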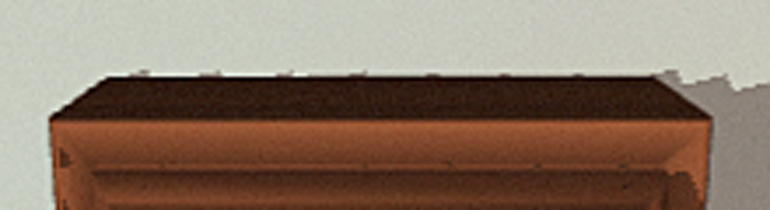

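Run:
```python
from h import *
d=load("w4.pkl")
T=np.array([.4915,.3594,.0016])
R=down(-26.1)
for c,z in [((52,120),.028),((711,120),.028),((110,77),0),((655,77),0)]:
    W=onz(d,(170+c[0]/3.5-.4,140+c[1]/3.5-.4),z);print(W.round(4),(R.T@(W-T)*1000).round(1))
```

```text
[0.5491 0.3651 0.028 ] [ 49.2 -30.4 -26.4]
[0.5224 0.3105 0.028 ] [ 49.3  30.3 -26.4]
[0.5492 0.3655 0.    ] [ 49.1 -30.9   1.6]
[0.522 0.31  0.   ] [49.2 31.   1.6]
```

{"method": "servo_tool", "body": {
  "commands": "8 18 0 0 0 1.4 0.5; 10 17 0 0 0 1.4 0.5; 12.5 15 0 0 0 1.4 0.5; 15 13 0 0 0 1.4 0.5; 16 11 0 0 0 1.4 0.5; 18 9 0 0 0 1.4 0.5; 19 6 0 0 0 1.4 0.5; 19 3 0 0 0 1.4 0.5; 20 0 0 0 0 1.4 0.5; 19 -2 0 0 0 1.4 0.5; 19 -5 0 0 0 1.4 0.5; 18 -8 0 0 0 1.4 0.5; 17 -10 0 0 0 1.4 0.5; 15 -13 0 0 0 1.4 0.5; 13 -15 0 0 0 1 0.5; 11 -16 0 0 0 0.5 0.5; 0 0 0 0 0 0 0.5"
}}

```text
clock: 9.93
position: [0.4542, 0.0365, 0.1093]
tool_rot: [[-0.92, -0.392, 0.004], [-0.392, 0.92, -0.0], [-0.004, -0.002, -1.0]]
ft_force: [-0.7, -0.0, -2.0]
gripper_width: 0.0618
```

Run:
```python
from h import *
s=st();d=snap("wrist");save(d,"w5.png");keep(d,"w5.pkl")
plan([.4826,.045,.09],down(-157.7),1)
```

```text
9.93 p [0.4542 0.0365 0.1093] yaw -156.9 z [ 0.004 -0.    -1.   ] q [  4.6  14.1 -18.6  57.1  -0.  -18.5] F [-0.7 -0.  -2. ] w 0.0618
-28.9 -3.7 19.5 -0.01 0.04 0.14 1;
```

View pics/w5.png

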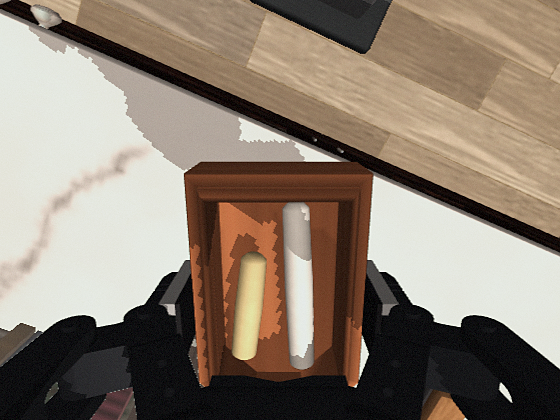

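{"method": "servo_tool", "body": {
  "commands": "-10 -1.5 0 0 0.04 0.1 0.5; -10 -1 10 0 0 0 0.5; -8.5 -1 15 0 0 0 0.5; 0 0 15 0 0 0 0.5; 0 0 10 0 0 0 0.5; 0 0 0 0 0 0 0.5"
}}

```text
clock: 10.72
position: [0.4855, 0.0484, 0.0543]
tool_rot: [[-0.922, -0.388, -0.001], [-0.388, 0.922, -0.001], [0.001, -0.0, -1.0]]
ft_force: [0.8, -0.8, -1.3]
gripper_width: 0.0611
```

Run:
```python
from h import *
s=st();d=snap("scene");save(d,"s5.png",(210,180,310,255),6)
plan([.4819,.0447,.052],down(-157.7),1)
```

```text
10.72 p [0.4855 0.0484 0.0543] yaw -157.2 z [-0.001 -0.001 -1.   ] q [  5.7  21.4 -17.8  50.9  -0.  -17.1] F [ 0.8 -0.8 -1.3] w 0.0611
5.0 -2.0 2.7 -0.01 -0.00 0.09 1;
```

View pics/s5.png

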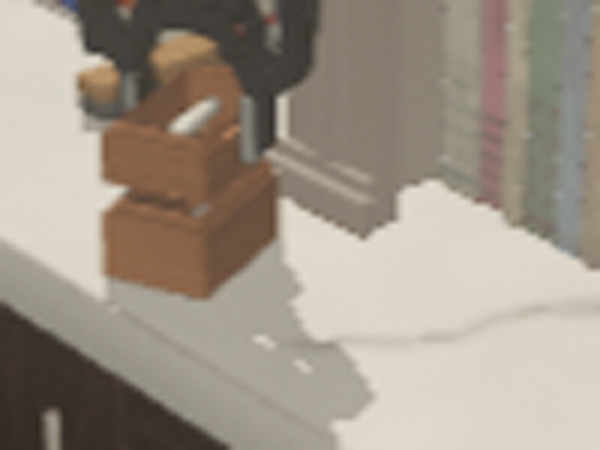

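{"method": "servo_tool", "body": {
  "commands": "5 -2 0 0 0 0.1 0.5; 0 0 0 0 0 0 0.5"
}}

```text
clock: 11.02
position: [0.4823, 0.0444, 0.0554]
tool_rot: [[-0.926, -0.377, 0.001], [-0.377, 0.926, -0.001], [-0.001, -0.001, -1.0]]
ft_force: [0.5, -0.3, -1.7]
gripper_width: 0.0615
```

Run:
```python
from h import *
s=st();plan([.4819,.0447,.052],down(-157.7),1)
d=snap("wrist");save(d,"w6.png");keep(d,"w6.pkl")
d=snap("scene");save(d,"s6.png",(210,180,310,255),6)
```

```text
11.03 p [0.4823 0.0444 0.0554] yaw -157.8 z [ 0.001 -0.001 -1.   ] q [  5.3  20.9 -18.4  50.7  -0.  -16.9] F [ 0.5 -0.3 -1.7] w 0.0615
0.2 0.4 3.4 -0.01 0.01 -0.02 1;
```

View pics/w6.png

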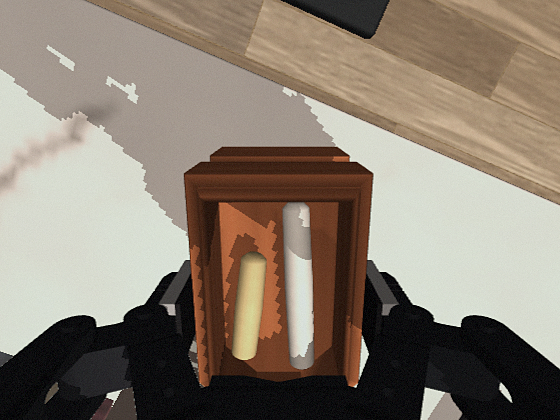

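The held tray's tail corners sit at (185,173) and (373,173), with the bottom tray's tail edge peeking out just above it at rows 147–162. I'll measure that offset.

Run:
```python
from h import *
d=load("w6.pkl");save(d,"w6z.png",(175,135,385,185),3.8)
```

```text
(no output)
```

View pics/w6z.png

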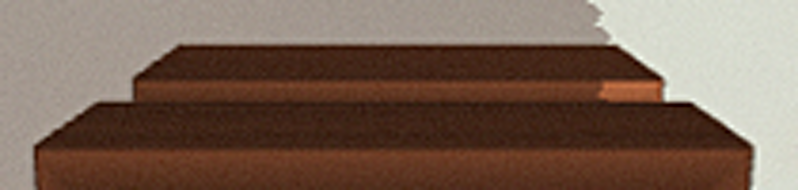

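Run:
```python
from h import *
d=load("w6.pkl");T=np.array([.4823,.0444,.0554]);R=down(-157.8)
for n,c,z in [("base sh",(134,80),.038),("base sh",(664,80),.038),("base bot",(180,45),0),("base bot",(617,45),0),("tray bot",(97,102),.0538),("tray bot",(690,102),.0538),("tray sh",(35,148),.0818),("tray sh",(753,148),.0818)]:
    W=onz(d,(175+c[0]/3.8-.4,135+c[1]/3.8-.4),z);print(n,W.round(4),(R.T@(W-T)*1000).round(1))
```

```text
base sh [ 0.449  -0.0018  0.038 ] [ 48.2 -30.2  17.4]
base sh [0.4259 0.0548 0.038 ] [48.3 30.9 17.4]
base bot [ 0.4493 -0.0022  0.    ] [ 48.2 -30.6  55.4]
base bot [0.4258 0.0553 0.    ] [48.2 31.4 55.4]
tray bot [ 0.4496 -0.0026  0.0538] [ 48.1 -31.2   1.6]
tray bot [0.4262 0.0547 0.0538] [48.1 30.7  1.6]
tray sh [ 0.4491 -0.0022  0.0818] [ 48.3 -30.6 -26.4]
tray sh [0.4261 0.0542 0.0818] [ 48.4  30.3 -26.4]
```

Alignment is within 0.6 mm, so I'm lowering it.

{"method": "servo_tool", "body": {
  "commands": "0 0.5 4 0 0 0 0.5; 0 0 4 0 0 0 0.5; 0 0 3 0 0 0 0.5; 0 0 3 0 0 0 0.5; 0 0 0 0 0 0 0.5"
}}

```text
clock: 11.75
position: [0.483, 0.0452, 0.041]
tool_rot: [[-0.926, -0.378, 0.003], [-0.378, 0.926, -0.0], [-0.003, -0.002, -1.0]]
ft_force: [-0.3, -0.5, -0.5]
gripper_width: 0.0617
```

Run:
```python
from h import *
s=st();plan([.4819,.0451,.0396],down(-157.8),1)
```

```text
11.75 p [0.483  0.0452 0.041 ] yaw -157.8 z [ 0.003 -0.    -1.   ] q [  5.4  22.  -19.3  48.5  -0.  -16.8] F [-0.3 -0.5 -0.5] w 0.0617
1.0 0.4 1.4 -0.01 0.03 -0.00 1;
```

{"method": "servo_tool", "body": {
  "commands": "0.5 0 2 0 0 0 0.5; 0 0 2 0 0 0 0.5; 0 0 0 0 0 0 0.5"
}}

```text
clock: 12.12
position: [0.4833, 0.0451, 0.0402]
tool_rot: [[-0.926, -0.378, 0.006], [-0.378, 0.926, 0.0], [-0.005, -0.002, -1.0]]
ft_force: [-0.1, 0.5, -1.7]
gripper_width: 0.0615
```

Run:
```python
from h import *
s=st()
d=snap("wrist");save(d,"w7.png");keep(d,"w7.pkl");save(d,"w7z.png",(175,135,385,185),3.8)
```

```text
12.12 p [0.4833 0.0451 0.0402] yaw -157.8 z [ 0.006  0.    -1.   ] q [  5.3  22.  -19.5  48.2  -0.  -16.8] F [-0.1  0.5 -1.7] w 0.0615
```

View pics/w7z.png

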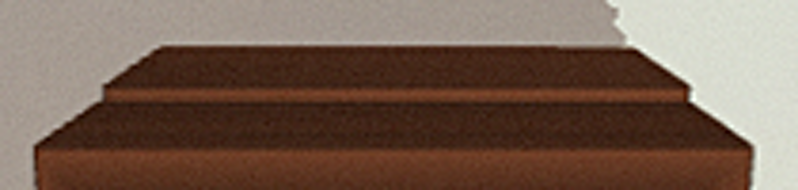

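Run:
```python
from h import *
d=load("w7.pkl");T=np.array([.4833,.0451,.0402]);R=down(-157.8)
for n,c,z in [("base sh",(104,87),.038),("base sh",(690,87),.038),("base bot",(163,46),0),("base bot",(632,46),0),("tray bot",(100,100),.0386),("tray bot",(690,100),.0386),("tray sh",(35,148),.0666),("tray sh",(753,148),.0666)]:
    W=onz(d,(175+c[0]/3.8-.4,135+c[1]/3.8-.4),z);print(n,W.round(4),(R.T@(W-T)*1000).round(1))
```

```text
base sh [ 0.449  -0.0019  0.038 ] [ 49.5 -30.5   2.2]
base sh [0.4258 0.0547 0.038 ] [49.6 30.6  2.2]
base bot [ 0.449  -0.0019  0.    ] [ 49.5 -30.6  40.2]
base bot [0.4258 0.0549 0.    ] [49.5 30.8 40.2]
tray bot [ 0.4503 -0.0017  0.0386] [ 48.3 -30.9   1.6]
tray bot [0.427  0.0551 0.0386] [48.3 30.6  1.6]
tray sh [ 0.45   -0.0015  0.0666] [ 48.5 -30.6 -26.4]
tray sh [0.427  0.0547 0.0666] [ 48.5  30.2 -26.4]
```

{"method": "servo_tool", "body": {
  "commands": "1.2 0 1 0 0.05 0 0.5; 0 0 2 0 0 0 0.5; 0 0 2 0 0 0 0.5"
}}

```text
clock: 12.55
position: [0.4833, 0.045, 0.0394]
tool_rot: [[-0.926, -0.378, 0.004], [-0.378, 0.926, -0.001], [-0.003, -0.002, -1.0]]
ft_force: [-7.0, -0.9, 20.9]
gripper_width: 0.0612
```

Run:
```python
from h import *
s=st()
```

```text
12.55 p [0.4833 0.045  0.0394] yaw -157.8 z [ 0.004 -0.001 -1.   ] q [  5.4  22.1 -19.4  48.3  -0.1 -16.8] F [-7.  -0.9 20.9] w 0.0612
```

{"method": "servo_tool", "body": {
  "commands": "0 0 -1 0 0 0 0.8; 0 0 0 0 0 0 1; 0 0 0 0 0 0 1; 0 0 0 0 0 0 1"
}}

```text
clock: 13.05
position: [0.4834, 0.0449, 0.04]
tool_rot: [[-0.926, -0.378, 0.004], [-0.378, 0.926, -0.001], [-0.003, -0.003, -1.0]]
ft_force: [-0.7, 0.0, -0.3]
gripper_width: 0.0851
```

{"method": "servo_tool", "body": {
  "commands": "0 0 -20 0 0 0 1; 0 0 -40 0 0 0 1; 20 0 -40 0 0 0 1; 20 0 -30 0 0 0 1; 20 0 -20 0 0 0 1; 0 0 0 0 0 0 1"
}}

```text
clock: 13.8
position: [0.4254, 0.0218, 0.1923]
tool_rot: [[-0.926, -0.378, -0.001], [-0.378, 0.926, -0.002], [0.001, -0.002, -1.0]]
ft_force: [0.6, -0.5, -0.4]
gripper_width: 0.0854
```

Run:
```python
from h import *
s=st()
d=snap("wrist");save(d,"w8.png");keep(d,"w8.pkl")
d=snap("scene");save(d,"s8.png",(210,180,310,255),6)
```

```text
13.8 p [0.4254 0.0218 0.1923] yaw -157.8 z [-0.001 -0.002 -1.   ] q [  3.    6.8 -14.3  69.   -0.1 -19.2] F [ 0.6 -0.5 -0.4] w 0.0854
```

View pics/w8.png

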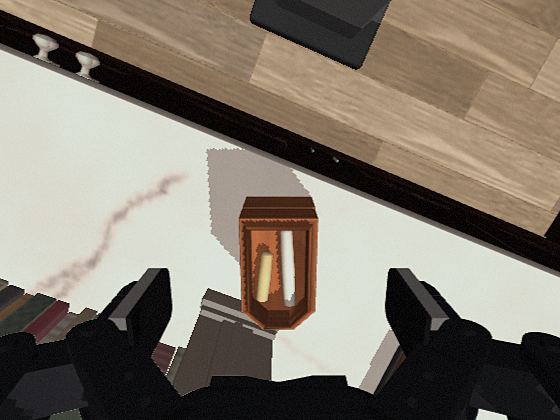

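View pics/s8.png

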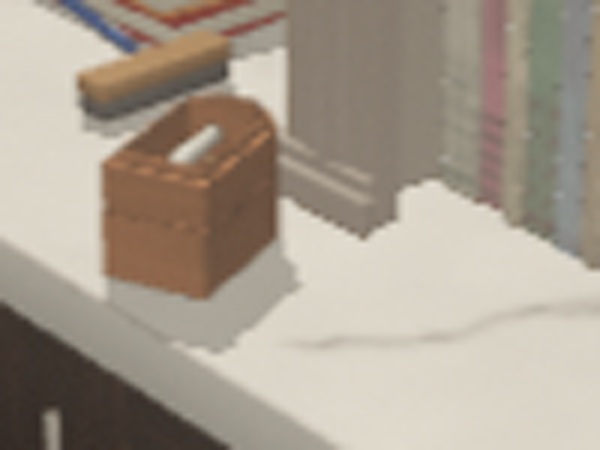

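Both views show the shallow tray seated flush, with only a thin seam. Next I measure the stack's rim and move toward the rack.

Run:
```python
from h import *
d=load("w8.pkl");save(d,"w8z.png",(230,185,330,340),3.8)
plan([.42,-.40,.24],None,13,rot=[0,0,-53])
```

```text
12.7 -29.9 -3.7 0.00 0.00 -0.68 1; 14.8 -28.9 -3.7 0.00 0.00 -0.68 1; 16.8 -27.8 -3.7 0.00 0.00 -0.68 1; 18.7 -26.5 -3.7 0.00 0.00 -0.68 1; 20.6 -25.1 -3.7 0.00 0.00 -0.68 1; 22.3 -23.6 -3.7 0.00 0.00 -0.68 1; 23.9 -22.0 -3.7 0.00 0.00 -0.68 1; 25.4 -20.2 -3.7 0.00 0.00 -0.68 1; 26.8 -18.3 -3.7 0.00 0.00 -0.68 1; 28.0 -16.4 -3.7 0.00 0.00 -0.68 1; 29.1 -14.3 -3.7 0.00 0.00 -0.68 1; 30.1 -12.2 -3.7 0.00 0.00 -0.68 1; 30.9 -10.1 -3.7 0.00 0.00 -0.68 1;
```

View pics/w8z.png

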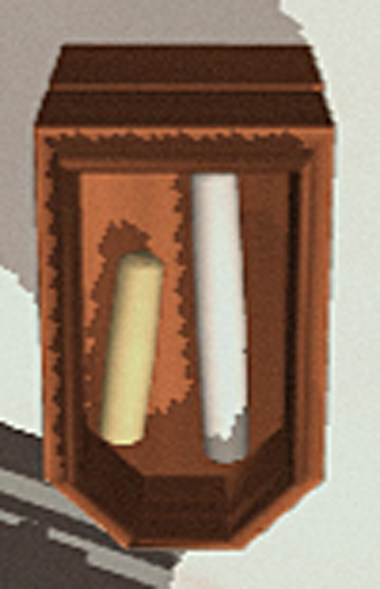

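Run:
```python
from h import *
d=load("w8.pkl");k=3.8
c=[(37,128),(335,128),(324,482),(244,550),(132,547),(48,478)]
W=[onz(d,(230+x/k-.4,185+y/k-.4),.066) for x,y in c]
fit(W)
```

```text
centre [0.4843 0.0458] yaw 22.26 res mm [[0.6, 0.7], [1.0, -0.4], [0.7, -0.6], [-0.3, -0.3], [-1.3, 0.3], [-0.7, 0.2]]
```

{"method": "servo_tool", "body": {
  "commands": "13 -30 -4 0 0 -0.7 1; 15 -29 -4 0 0 -0.7 1; 17 -28 -4 0 0 -0.7 1; 19 -27 -4 0 0 -0.7 1; 21 -25 -4 0 0 -0.7 1; 22 -24 -4 0 0 -0.7 1; 24 -22 -4 0 0 -0.7 1; 25 -20 -4 0 0 -0.7 1; 27 -18 -4 0 0 -0.7 1; 28 -16 -4 0 0 -0.7 1; 29 -14 -4 0 0 -0.7 1; 30 -12 -4 0 0 -0.7 1; 31 -10 0 0 0 -0.7 1; 0 0 0 0 0 0 1"
}}

```text
clock: 15.65
position: [0.4359, -0.4112, 0.2119]
tool_rot: [[-0.188, -0.982, -0.032], [-0.982, 0.188, 0.015], [-0.009, 0.034, -0.999]]
ft_force: [-0.4, 0.9, -0.7]
gripper_width: 0.0852
```

Run:
```python
from h import *
s=st()
d=snap("wrist");save(d,"w9.png");keep(d,"w9.pkl")
```

```text
15.65 p [ 0.4359 -0.4112  0.2119] yaw -100.9 z [-0.032  0.015 -0.999] q [ -43.    27.3   17.    81.6   -0.6 -122.2] F [-0.4  0.9 -0.7] w 0.0852
```

View pics/w9.png

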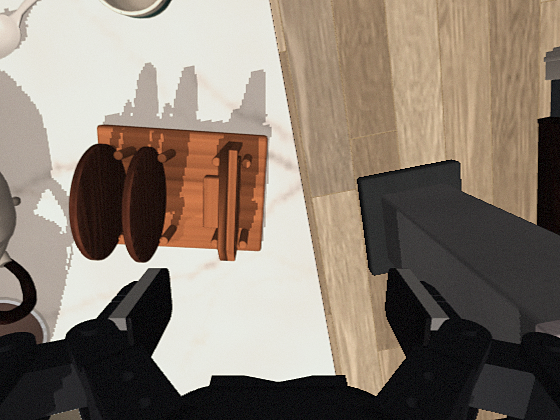

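Lid stands in the front slot: upper edge runs about (232,143)–(226,262), handle bar to its left at (208,200). Zoom.

Run:
```python
from h import *
d=load("w9.pkl");save(d,"w9z.png",(150,115,280,270),3.8)
```

```text
(no output)
```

View pics/w9z.png

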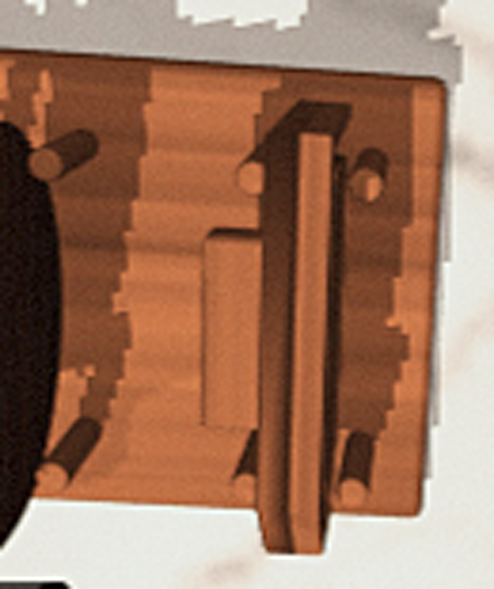

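Run:
```python
from h import *
d=load("w9.pkl");k=3.8
g=lambda x,y,z: onz(d,(150+x/k-.4,115+y/k-.4),z)
A=[g(x,y,.076) for x,y in [(300,132),(333,132),(325,551),(290,552)]]
print(np.round(A,4))
t=(A[0]+A[1])/2;n=(A[2]+A[3])/2
print("tail",t,"nose",n,"len",np.linalg.norm(n-t),"yaw",np.degrees(np.arctan2(*(n-t)[1::-1])))
print("w",np.linalg.norm(A[0]-A[1]),np.linalg.norm(A[2]-A[3]))
# rack corners at z=14
B=[g(x,y,.014) for x,y in [(443,80),(420,515),(0,52)]];print(np.round(B,4))
print(np.linalg.norm(B[0]-B[1]),"rack y yaw",np.degrees(np.arctan2(*(B[1]-B[0])[1::-1])))
# peg tops z=48
for x,y in [(253,182),(372,185),(248,485),(353,490)]: print("peg",g(x,y,.048).round(4))
```

```text
[[ 0.462  -0.4539  0.076 ]
 [ 0.4556 -0.4526  0.076 ]
 [ 0.4771 -0.3643  0.076 ]
 [ 0.4846 -0.3656  0.076 ]]
tail [ 0.45877156 -0.45323265  0.076     ] nose [ 0.48088657 -0.364993    0.076     ] len 0.09096872317217045 yaw 75.93008873757896
w 0.006553155745435067 0.00760251620986029
[[ 0.4329 -0.4532  0.014 ]
 [ 0.4613 -0.343   0.014 ]
 [ 0.5352 -0.4797  0.014 ]]
0.11370313968814491 rack y yaw 75.56914665219567
peg [ 0.4781 -0.4423  0.048 ]
peg [ 0.4524 -0.4366  0.048 ]
peg [ 0.4961 -0.3726  0.048 ]
peg [ 0.4722 -0.3664  0.048 ]
```

Run:
```python
from h import *
st();plan([.4746,-.405,.11],down(-104.6),6,f=0.5)
```

```text
15.7 p [ 0.4358 -0.41    0.2119] yaw -100.8 z [-0.032  0.016 -0.999] q [ -42.9   27.3   16.9   81.6   -0.6 -122.1] F [-0.4 -0.  -0.2] w 0.0854
-1.9 -6.8 16.8 0.06 0.01 0.11 0.5; -2.0 -6.7 16.8 0.06 0.01 0.11 0.5; -2.1 -6.5 16.8 0.06 0.01 0.11 0.5; -2.1 -6.4 16.9 0.06 0.01 0.11 0.5; -2.2 -6.3 16.9 0.06 0.01 0.11 0.5; -2.3 -6.2 16.9 0.06 0.01 0.11 0.5;
```

{"method": "servo_tool", "body": {
  "commands": "-2 -7 16 0.06 0 0.1 0.5; -2 -7 16 0.06 0 0.1 0.5; -2 -7 16 0.06 0 0.1 0.5; -2 -6 16 0.06 0 0.1 0.5; -2 -6 15 0.06 0 0.1 0.5; -2 -6 15 0.06 0 0.1 0.5; 0 0 0 0 0 0 0.5"
}}

```text
clock: 16.58
position: [0.4766, -0.3952, 0.1074]
tool_rot: [[-0.247, -0.969, -0.003], [-0.969, 0.247, 0.018], [-0.017, 0.007, -1.0]]
ft_force: [-0.6, 0.4, -0.4]
gripper_width: 0.0426
```

Run:
```python
from h import *
st();plan([.4746,-.405,.09],down(-104.6),1,f=0.5)
d=snap("wrist");save(d,"w10.png");keep(d,"w10.pkl")
```

```text
16.57 p [ 0.4766 -0.3952  0.1074] yaw -104.3 z [-0.003  0.018 -1.   ] q [ -40.    32.     8.9   67.6    0.7 -115.7] F [-0.6  0.4 -0.4] w 0.0426
10.3 -0.6 17.2 0.07 0.16 0.05 0.5;
```

View pics/w10.png

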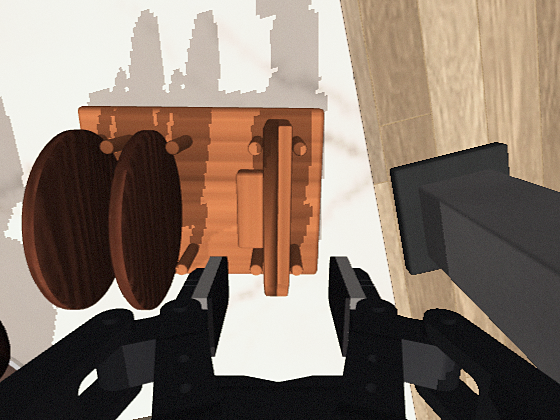

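{"method": "servo_tool", "body": {
  "commands": "5 0 9 0.07 0.16 0.05 0.5; 5 -0.5 9 0 0 0 0.5; 0 0 0 0 0 0 0.5"
}}

```text
clock: 17.0
position: [0.4757, -0.4053, 0.0916]
tool_rot: [[-0.251, -0.968, 0.003], [-0.968, 0.251, -0.003], [0.002, -0.003, -1.0]]
ft_force: [-0.2, -0.4, -0.2]
gripper_width: 0.0425
```

Run:
```python
from h import *
st();plan([.4746,-.405,.055],down(-104.6),1,f=0.5)
d=snap("wrist");save(d,"w11.png",(200,60,360,270),2.8);keep(d,"w11.pkl")
```

```text
17.0 p [ 0.4757 -0.4053  0.0916] yaw -104.5 z [ 0.003 -0.003 -1.   ] q [ -40.4   32.6    7.4   64.5   -0.  -115.9] F [-0.2 -0.4 -0.2] w 0.0425
-0.1 1.3 36.6 -0.03 -0.02 0.01 0.5;
```

View pics/w11.png

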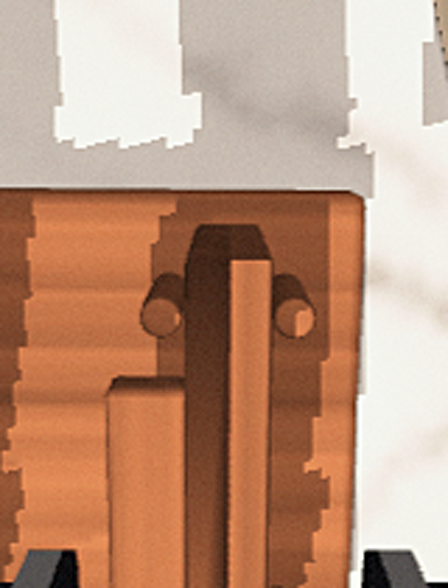

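{"method": "servo_tool", "body": {
  "commands": "0 1 9 0 0 0 0.5; 0 0 9 0 0 0 0.5; 0 0 9 0 0 0 0.5; 0 0 8 0 0 0 0.5; 0 0 0 0 0 0 0.5"
}}

```text
clock: 17.68
position: [0.4751, -0.4053, 0.0549]
tool_rot: [[-0.251, -0.968, 0.004], [-0.968, 0.251, -0.003], [0.002, -0.004, -1.0]]
ft_force: [-0.4, 0.1, 0.8]
gripper_width: 0.0428
```

Run:
```python
from h import *
d=load("w11.pkl");T=d["T"]
s=st();plan([.4746,-.405,.055],down(-104.6),1,f=0.5)
P0=np.array([.4757,-.4053,.0916]);R=down(-104.5)
for x,y in [(230,260),(272,260)]:
    W=onz(d,(200+x/2.8-.4,60+y/2.8-.4),.076);print(W.round(4),(R.T@(W-P0)*1000).round(1))
```

```text
17.68 p [ 0.4751 -0.4053  0.0549] yaw -104.5 z [ 0.004 -0.003 -1.   ] q [ -40.5   34.4    4.6   59.9    0.  -115.9] F [-0.4  0.1  0.8] w 0.0428
-0.1 0.6 -0.1 -0.04 -0.02 0.01 0.5; 
[ 0.4623 -0.4539  0.076 ] [50.4  0.8 15.6]
[ 0.456  -0.4523  0.076 ] [50.4  7.3 15.6]
```

{"method": "servo_tool", "body": {
  "commands": "0 0 0 0 0 0 0.25; 0 0 0 0 0 0 0.1; 0 0 0 0 0 0 0.05; 0 0 0 0 0 0 0.05; 0 0 0 0 0 0 0.05",
  "newtons": 50
}}

```text
clock: 18.3
position: [0.4754, -0.4055, 0.0554]
tool_rot: [[-0.251, -0.968, 0.004], [-0.968, 0.251, -0.003], [0.002, -0.005, -1.0]]
ft_force: [0.2, -0.0, -0.6]
gripper_width: 0.0128
```

Run:
```python
from h import *
st()
d=snap("wrist");save(d,"w12.png",(150,60,410,350),2)
```

```text
18.3 p [ 0.4754 -0.4055  0.0554] yaw -104.5 z [ 0.004 -0.003 -1.   ] q [ -40.5   34.4    4.7   59.9    0.  -115.9] F [ 0.2 -0.  -0.6] w 0.0128
```

View pics/w12.png

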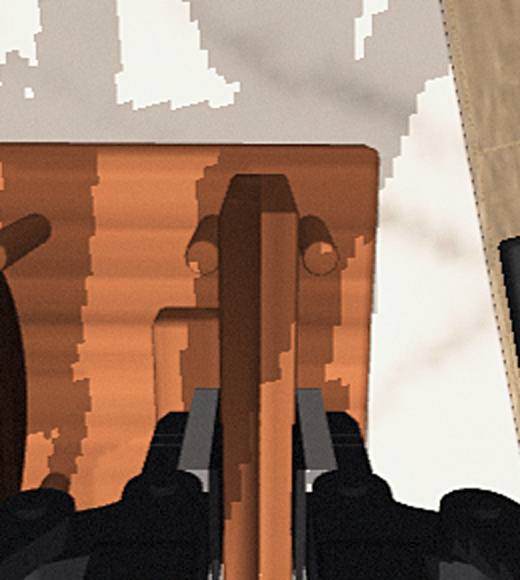

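{"method": "servo_tool", "body": {
  "commands": "0 0 -8 0 0 0 0.05; 0 0 -18 0 0 0 0.05; 0 0 -20 0 0 0 0.05; 0 0 -20 0 0 0 0.05; 0 0 0 0 0 0 0.05"
}}

```text
clock: 18.98
position: [0.4752, -0.4053, 0.1249]
tool_rot: [[-0.251, -0.968, 0.005], [-0.968, 0.251, -0.004], [0.002, -0.005, -1.0]]
ft_force: [0.7, -0.1, -1.1]
gripper_width: 0.0129
```

Run:
```python
from h import *
s=st()
plan([.485,-.19,.12],s["tool_rot"],9,f=.05)
d=snap("wrist");save(d,"w13.png");keep(d,"w13.pkl")
```

```text
18.98 p [ 0.4752 -0.4053  0.1249] yaw -104.5 z [ 0.005 -0.004 -1.   ] q [ -40.5   31.     9.9   68.5    0.  -115.9] F [ 0.7 -0.1 -1.1] w 0.0129
-23.4 4.9 0.5 0.00 0.00 0.00 0.05; -23.4 4.9 0.5 0.00 0.00 0.00 0.05; -23.4 4.9 0.5 0.00 0.00 0.00 0.05; -23.4 4.9 0.5 0.00 0.00 0.00 0.05; -23.4 4.9 0.5 0.00 0.00 0.00 0.05; -23.4 4.9 0.5 0.00 0.00 0.00 0.05; -23.4 4.9 0.5 0.00 0.00 0.00 0.05; -23.4 4.9 0.5 0.00 0.00 0.00 0.05; -23.4 4.9 0.5 0.00 0.00 0.00 0.05;
```

View pics/w13.png

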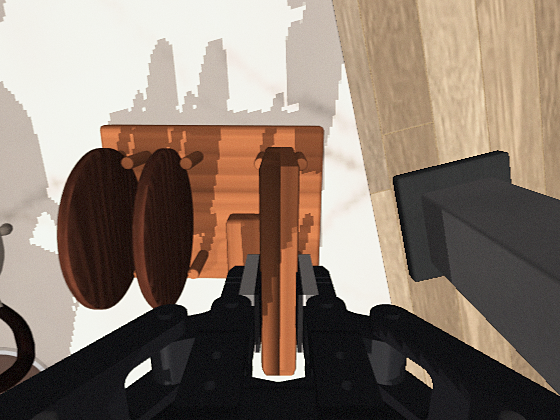

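The lid is up and square in the grip, clear of the pegs. I'll carry it left.

{"method": "servo_tool", "body": {
  "commands": "-15 3 0 0 0 0 0.05; -24 5 0 0 0 0 0.05; -24 5 0 0 0 0 0.05; -24 5 0 0 0 0 0.05; -24 5 0 0 0 0 0.05; -24 5 0 0 0 0 0.05; -24 5 0 0 0 0 0.05; -24 5 0 0 0 0 0.05; -20 4 0 0 0 0 0.05; 0 0 0 0 0 0 0.05"
}}

```text
clock: 20.27
position: [0.4761, -0.1784, 0.1131]
tool_rot: [[-0.246, -0.969, -0.016], [-0.969, 0.246, 0.012], [-0.008, 0.018, -1.0]]
ft_force: [0.3, -0.0, -1.5]
gripper_width: 0.0131
```

{"method": "servo_tool", "body": {
  "commands": "0 0 0 1.2 0 0 0.05; 0 0 0 1.5 0 0 0.05; 0 0 0 1.5 0 0 0.05; 0 0 0 1.5 0 0 0.05; 0 0 0 1.5 0 0 0.05; 0 0 0 1 0 0 0.05; 0 0 0 0 0 0 0.05"
}}

```text
clock: 21.15
position: [0.4708, -0.1775, 0.1074]
tool_rot: [[-0.249, -0.653, 0.715], [-0.968, 0.173, -0.179], [-0.007, -0.737, -0.675]]
ft_force: [-0.1, -0.2, -1.7]
gripper_width: 0.0125
```

Run:
```python
from h import *
s=st();R=s["tool_rot"];print(np.round(R,3))
th=np.degrees(np.arccos(-R[2,2]));print("tilt",th)
e=np.array([[0,.007,.0414],[.05,.007,.0414],[-.05,.007,.0414]])
print("lower edge",(e@R.T+s["position"]).round(4))
d=snap("scene");save(d,"s14.png")
```

```text
21.15 p [ 0.4708 -0.1775  0.1074] yaw -104.4 z [ 0.715 -0.179 -0.675] q [-25.9   4.  -60.9 -21.8   8.7 -97.5] F [-0.1 -0.2 -1.7] w 0.0125
[[-0.249 -0.653  0.715]
 [-0.968  0.173 -0.179]
 [-0.007 -0.737 -0.675]]
tilt 47.51444330812215
lower edge [[ 0.4959 -0.1837  0.0743]
 [ 0.4834 -0.2321  0.0739]
 [ 0.5083 -0.1353  0.0747]]
```

View pics/s14.png

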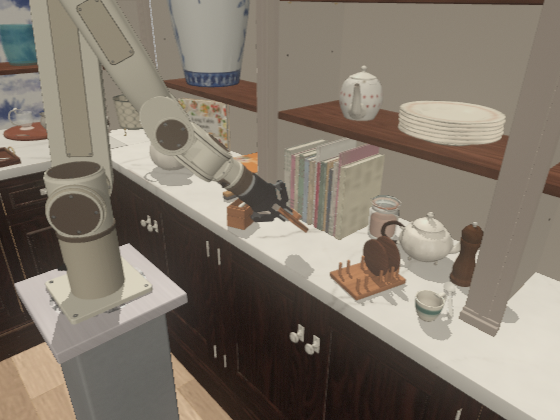

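{"method": "servo_tool", "body": {
  "commands": "-2.5 -7 7 -0.7 0 0 0.05; -2.5 -7 7 -0.7 0 0 0.05; 0 0 0 0 0 0 0.05"
}}

```text
clock: 21.58
position: [0.4958, -0.1799, 0.1114]
tool_rot: [[-0.25, -0.753, 0.608], [-0.968, 0.198, -0.152], [-0.006, -0.627, -0.779]]
ft_force: [0.4, -0.7, -0.9]
gripper_width: 0.0129
```

```bash
cat >> h.py <<'E'
def low(s,f=.05,tgt=None,n=1):
    R=np.array(s["tool_rot"]);print("tilt",np.degrees(np.arccos(-R[2,2])).round(1))
    e=np.array([[0,.007,.0414],[.05,.007,.0414],[-.05,.007,.0414],[0,.022,0],[0,.042,-.073]])
    print("lower edge",(e@R.T+s["position"]).round(4).tolist())
E
python3 - <<'E'
from h import *
s=st();low(s);P=s["position"]
plan([.488,-.182,P[2]-.03],s["tool_rot"],2,f=.05)
E
```

```text
21.57 p [ 0.4958 -0.1799  0.1114] yaw -104.5 z [ 0.608 -0.152 -0.779] q [-23.2   3.6 -48.9  -1.    5.8 -96.7] F [ 0.4 -0.7 -0.9] w 0.0129
tilt 38.8
lower edge [[0.5157, -0.1848, 0.0748], [0.5033, -0.2332, 0.0745], [0.5282, -0.1364, 0.0751], [0.4792, -0.1755, 0.0976], [0.4198, -0.1605, 0.1419]]
2.1 12.1 9.5 0.00 0.00 0.00 0.05; 2.1 12.1 9.5 0.00 0.00 0.00 0.05;
```

{"method": "servo_tool", "body": {
  "commands": "0 8 10 0 0 0 0.05; 0 9 11 0 0 0 0.05; 0 9 11 0 0 0 0.05; 0 9 11 0 0 0 0.05; 0 0 0 0 0 0 0.05"
}}

```text
clock: 22.2
position: [0.4964, -0.1804, 0.0565]
tool_rot: [[-0.25, -0.751, 0.611], [-0.968, 0.197, -0.154], [-0.005, -0.63, -0.777]]
ft_force: [0.8, 0.2, -0.8]
gripper_width: 0.0128
```

Run:
```python
from h import *
s=st();low(s)
```

```text
22.2 p [ 0.4964 -0.1804  0.0565] yaw -104.5 z [ 0.611 -0.154 -0.777] q [-23.3  12.1 -53.  -13.8   5.7 -96.7] F [ 0.8  0.2 -0.8] w 0.0128
tilt 39.0
lower edge [[0.5165, -0.1854, 0.0199], [0.504, -0.2338, 0.0197], [0.529, -0.137, 0.0201], [0.4799, -0.1761, 0.0426], [0.4203, -0.1609, 0.0867]]
```

{"method": "servo_tool", "body": {
  "commands": "0 5 6 0 0 0 0.05; 0 4 5 0 0 0 0.05; 0 2 2.5 0 0 0 0.05; 0 0 0 0 0 0 0.05"
}}

```text
clock: 22.7
position: [0.4974, -0.1809, 0.0396]
tool_rot: [[-0.25, -0.75, 0.613], [-0.968, 0.196, -0.155], [-0.004, -0.632, -0.775]]
ft_force: [-0.2, -0.1, -0.9]
gripper_width: 0.0128
```

Run:
```python
from h import *
s=st();low(s)
d=snap("scene");save(d,"s15.png",(210,160,350,260),5)
```

```text
22.7 p [ 0.4974 -0.1809  0.0396] yaw -104.5 z [ 0.613 -0.155 -0.775] q [-23.3  15.2 -54.1 -18.    5.7 -96.7] F [-0.2 -0.1 -0.9] w 0.0128
tilt 39.2
lower edge [[0.5175, -0.186, 0.003], [0.505, -0.2344, 0.0028], [0.53, -0.1376, 0.0033], [0.4809, -0.1766, 0.0257], [0.4212, -0.1614, 0.0696]]
```

View pics/s15.png

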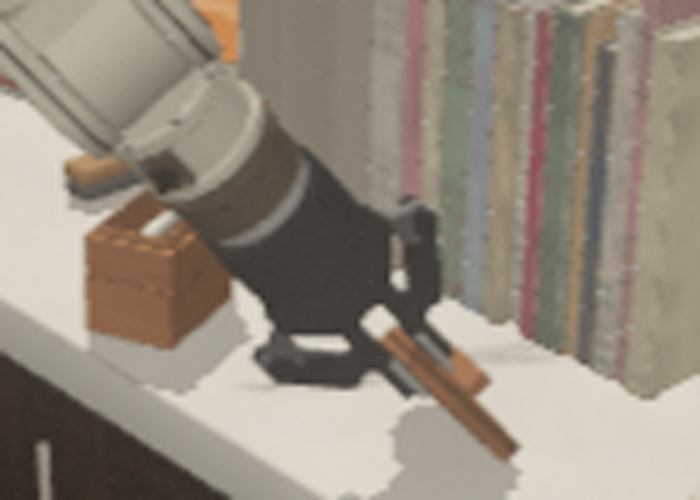

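{"method": "servo_tool", "body": {
  "commands": "0 0 0 0 0 0 0.2; 0 0 0 0 0 0 0.35; 0 0 0 0 0 0 0.45; 0 0 0 0 0 0 0.45; 0 0 -10 0 0 0 0.45; 0 0 -20 0 0 0 0.45; 0 0 -25 0 0 0 0.45; 0 0 -25 0 0 0 0.45; 0 0 0 0 0 0 0.45"
}}

```text
clock: 23.88
position: [0.4472, -0.1683, 0.1063]
tool_rot: [[-0.25, -0.747, 0.616], [-0.968, 0.195, -0.156], [-0.003, -0.636, -0.772]]
ft_force: [0.3, 0.5, 0.4]
gripper_width: 0.0382
```

Run:
```python
from h import *
s=st()
d=snap("scene");save(d,"s16.png",(210,160,350,260),5)
d=snap("wrist");save(d,"w16.png")
```

```text
23.88 p [ 0.4472 -0.1683  0.1063] yaw -104.5 z [ 0.616 -0.156 -0.772] q [-24.9  -1.2 -55.8  -3.6   6.8 -98. ] F [0.3 0.5 0.4] w 0.0382
```

View pics/s16.png

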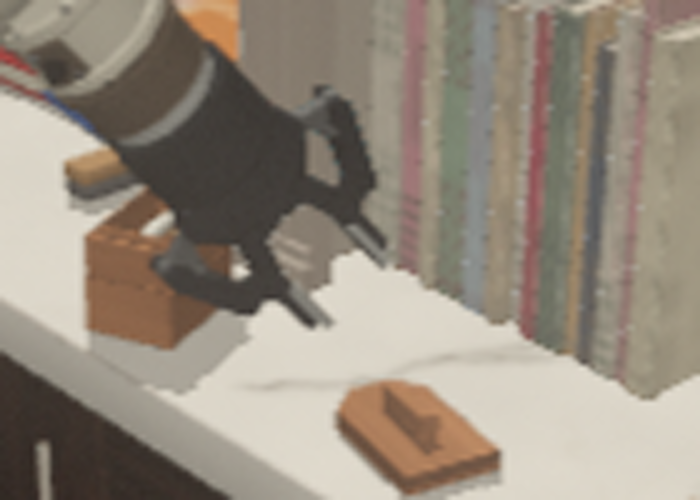

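View pics/w16.png

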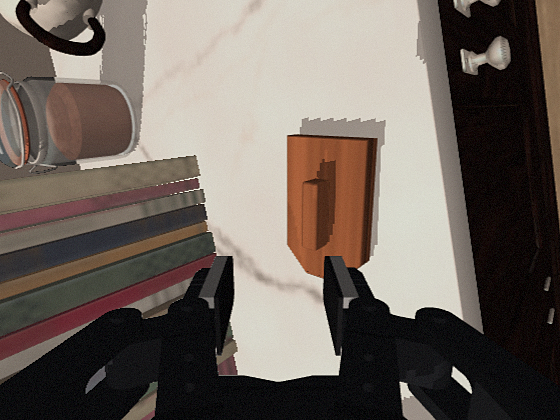

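The lid lies flat on the counter, bar up, nose to the left. I'll straighten the tool and measure.

Run:
```python
from h import *
s=st()
plan([.44,-.16,.2],down(-104.5),6,f=.45)
```

```text
23.98 p [ 0.4476 -0.1684  0.1051] yaw -104.5 z [ 0.615 -0.156 -0.773] q [-24.9  -0.9 -55.8  -3.7   6.8 -98. ] F [-0.  -0.1 -0. ] w 0.0385
-1.1 -8.8 -13.2 -1.09 0.01 -0.00 0.45; -1.1 -7.2 -14.1 -1.09 0.01 -0.00 0.45; -1.1 -5.6 -14.9 -1.09 0.01 -0.00 0.45; -1.1 -3.8 -15.4 -1.09 0.01 -0.00 0.45; -1.1 -2.1 -15.8 -1.09 0.01 -0.00 0.45; -1.0 -0.2 -15.9 -1.09 0.01 -0.00 0.45;
```

{"method": "servo_tool", "body": {
  "commands": "-1 -9 -13 -1.1 0 0 0.45; -1 -7 -14 -1.1 0 0 0.45; -1 -6 -15 -1.1 0 0 0.45; -1 -4 -15 -1.1 0 0 0.45; -1 -2 -16 -1.1 0 0 0.45; -1 0 -16 -0.9 0 0 0.45; 0 0 0 0 0 0 0.45"
}}

```text
clock: 24.85
position: [0.4399, -0.1594, 0.1916]
tool_rot: [[-0.249, -0.968, -0.014], [-0.969, 0.249, 0.009], [-0.005, 0.015, -1.0]]
ft_force: [0.8, -0.7, -0.9]
gripper_width: 0.0382
```

Run:
```python
from h import *
s=st()
d=snap("wrist");save(d,"w17.png");keep(d,"w17.pkl")
p=proj(d,[.486,-.18,.02]);print(p)
x,y=map(int,p);
```

```text
24.85 p [ 0.4399 -0.1594  0.1916] yaw -104.4 z [-0.014  0.009 -1.   ] q [-20.1  12.2  -7.9  70.9   0.2 -95.7] F [ 0.8 -0.7 -0.9] w 0.0382
[219.04698572 177.6103065 ]
```

View pics/w17.png

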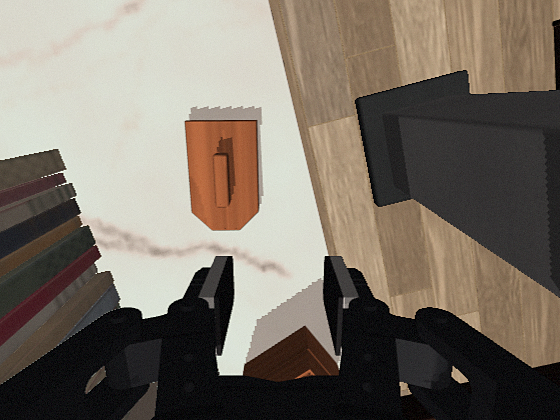

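Lid at (222,175) with its bar at (221,180), and the stack at the bottom edge. Zoom for corners.

Run:
```python
from h import *
d=load("w17.pkl");save(d,"w17z.png",(175,100,275,240),4.2)
```

```text
(no output)
```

View pics/w17z.png

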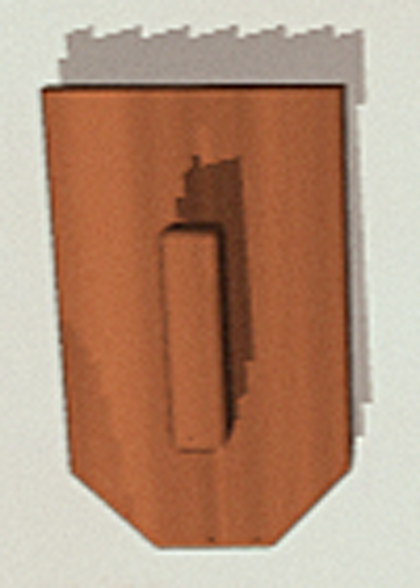

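Run:
```python
from h import *
d=load("w17.pkl");k=4.2
g=lambda c,z: onz(d,(175+c[0]/k-.4,100+c[1]/k-.4),z)
fit([g(c,.014) for c in [(43,90),(347,87),(352,462),(272,545),(158,547),(70,472)]])
B=[g(c,.030) for c in [(163,233),(218,235),(226,450),(173,450)]]
fit(B,np.array([[-23,-6],[-23,6],[23,6],[23,-6]])/1000)
```

```text
centre [ 0.4833 -0.1785] yaw 75.94 res mm [[-0.2, 1.2], [0.0, 1.0], [0.1, -1.5], [0.4, -0.6], [-0.3, -0.2], [-0.0, 0.2]]
centre [ 0.4834 -0.1779] yaw 75.37 res mm [[-0.4, 0.7], [0.8, 0.7], [0.3, -0.8], [-0.7, -0.6]]
```

Run:
```python
from h import *
s=st()
plan([.4834,-.178,.05],down(-104.4),7,f=.45)
```

```text
24.9 p [ 0.4385 -0.1591  0.1908] yaw -104.4 z [-0.015  0.009 -1.   ] q [-20.1  12.1  -8.1  70.8   0.2 -95.7] F [-0.4 -0.2  0.5] w 0.0383
1.1 -7.2 20.0 0.02 0.01 -0.00 0.45; 1.1 -7.2 20.0 0.02 0.01 -0.00 0.45; 1.1 -7.1 20.0 0.02 0.01 -0.00 0.45; 1.1 -7.1 20.0 0.02 0.01 -0.00 0.45; 1.1 -7.0 20.1 0.02 0.01 -0.00 0.45; 1.1 -7.0 20.1 0.02 0.01 -0.00 0.45; 1.0 -6.9 20.1 0.02 0.01 -0.00 0.45;
```

{"method": "servo_tool", "body": {
  "commands": "1 -7 19 0.1 0 0 0.45; 1 -7 19 0.05 0 0 0.45; 1 -7 19 0 0 0 0.45; 1 -7 19 0 0 0 0.45; 1 -7 19 0 0 0 0.45; 1 -7 18 0 0 0 0.45; 1 -6 15 0 0 0 0.45; 0 0 0 0 0 0 0.45"
}}

```text
clock: 25.9
position: [0.4732, -0.1742, 0.0481]
tool_rot: [[-0.25, -0.968, -0.004], [-0.968, 0.25, 0.008], [-0.007, 0.006, -1.0]]
ft_force: [-0.2, 0.0, 0.5]
gripper_width: 0.0386
```

Run:
```python
from h import *
s=st()
plan([.4834,-.178,.017],down(-104.5),1,f=.45)
d=snap("wrist");save(d,"w18.png")
```

```text
25.9 p [ 0.4732 -0.1742  0.0481] yaw -104.5 z [-0.004  0.008 -1.   ] q [-20.4  23.6 -15.3  51.5   0.4 -95.9] F [-0.2  0.   0.5] w 0.0386
1.4 -11.0 31.1 0.06 0.07 0.00 0.45;
```

View pics/w18.png

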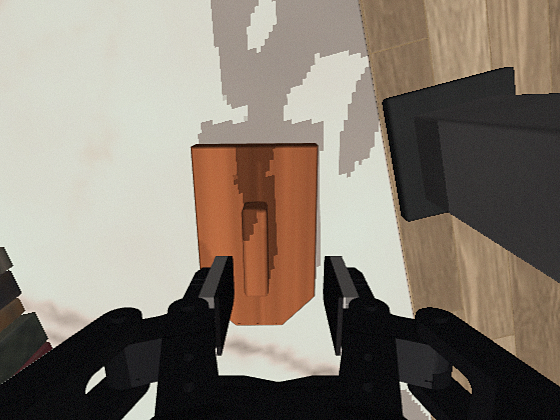

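{"method": "servo_tool", "body": {
  "commands": "1 -6 0 0.06 0.07 0 0.45; 0.5 -5 0 0 0 0 0.45; 0 0 0 0 0 0 0.45"
}}

```text
clock: 26.32
position: [0.4856, -0.1791, 0.0507]
tool_rot: [[-0.25, -0.968, 0.005], [-0.968, 0.25, -0.003], [0.001, -0.005, -1.0]]
ft_force: [0.1, -0.0, 0.6]
gripper_width: 0.0384
```

Run:
```python
from h import *
s=st()
plan([.4834,-.178,.017],down(-104.5),1,f=.45)
d=snap("wrist");save(d,"w19.png")
```

```text
26.32 p [ 0.4856 -0.1791  0.0507] yaw -104.5 z [ 0.005 -0.003 -1.   ] q [-20.2  24.2 -13.9  51.6  -0.1 -95.7] F [ 0.1 -0.   0.6] w 0.0384
-0.6 2.6 33.7 -0.05 -0.01 0.00 0.45;
```

View pics/w19.png

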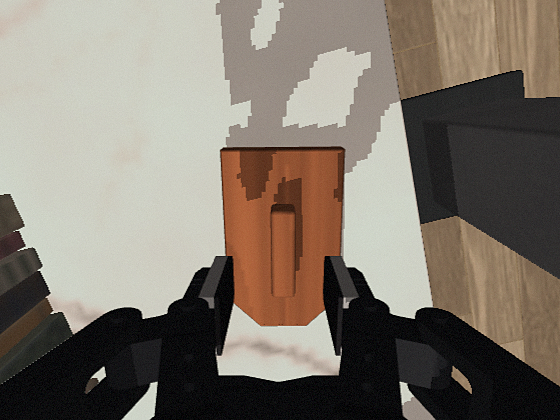

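{"method": "servo_tool", "body": {
  "commands": "0 2 11 0 0 0 0.45; 0 0 11 0 0 0 0.45; 0 0 9 0 0 0 0.45; 0 0 0 0 0 0 0.45"
}}

```text
clock: 26.88
position: [0.4825, -0.1783, 0.0169]
tool_rot: [[-0.25, -0.968, 0.003], [-0.968, 0.25, -0.002], [0.001, -0.003, -1.0]]
ft_force: [-0.6, -0.1, 0.3]
gripper_width: 0.0383
```

Run:
```python
from h import *
s=st()
plan([.4834,-.178,.0165],down(-104.5),1,f=.45)
```

```text
26.88 p [ 0.4825 -0.1783  0.0169] yaw -104.5 z [ 0.003 -0.002 -1.   ] q [-20.2  26.5 -16.3  47.   -0.  -95.8] F [-0.6 -0.1  0.3] w 0.0383
-0.5 -0.8 0.4 -0.03 -0.01 0.00 0.45;
```

{"method": "servo_tool", "body": {
  "commands": "0 -0.5 0 0 0 0 0.25; 0 0 0 0 0 0 0.1; 0 0 0 0 0 0 0.05; 0 0 0 0 0 0 0.05; 0 0 0 0 0 0 0.05",
  "newtons": 45
}}

```text
clock: 27.5
position: [0.4833, -0.1785, 0.0172]
tool_rot: [[-0.25, -0.968, 0.003], [-0.968, 0.25, -0.002], [0.001, -0.004, -1.0]]
ft_force: [-1.2, 0.1, -0.3]
gripper_width: 0.0105
```

Run:
```python
from h import *
s=st()
d=snap("wrist");save(d,"w20.png",(200,120,360,340),2.6);keep(d,"w20.pkl");np.save("T20.npy",s["position"])
```

```text
27.5 p [ 0.4833 -0.1785  0.0172] yaw -104.5 z [ 0.003 -0.002 -1.   ] q [-20.2  26.6 -16.2  47.   -0.1 -95.7] F [-1.2  0.1 -0.3] w 0.0105
```

View pics/w20.png

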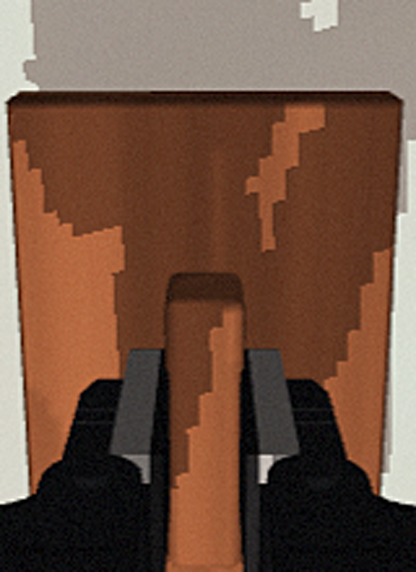

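{"method": "servo_tool", "body": {
  "commands": "0 0 -20 0 0 0 0.05; 0 0 -30 0 0 0 0.05; 0 0 -35 0 0 0 0.05; 0 0 -25 0 0 0 0.05; 0 0 0 0 0 0 0.05"
}}

```text
clock: 28.18
position: [0.482, -0.1779, 0.1292]
tool_rot: [[-0.25, -0.968, 0.001], [-0.968, 0.25, -0.001], [0.001, -0.001, -1.0]]
ft_force: [-0.1, -0.9, -1.7]
gripper_width: 0.0106
```

Run:
```python
from h import *
s=st()
plan([.475,.042,.13],None,12,rot=[0,0,53.2],f=.05)
d=load("w20.pkl");P=np.load("T20.npy");R=down(-104.5)
for c in [(9,102),(402,101)]:
    W=onz(d,(200+c[0]/2.6-.4,120+c[1]/2.6-.4),.014);print((R.T@(W-P)*1000).round(1))
```

```text
28.18 p [ 0.482  -0.1779  0.1292] yaw -104.5 z [ 0.001 -0.001 -1.   ] q [-20.2  19.2  -8.2  62.6  -0.1 -95.7] F [-0.1 -0.9 -1.7] w 0.0106
-17.6 5.1 -0.1 0.00 0.00 0.74 0.05; -17.1 6.5 -0.1 0.00 0.00 0.74 0.05; -16.6 7.8 -0.1 0.00 0.00 0.74 0.05; -15.9 9.1 -0.1 0.00 0.00 0.74 0.05; -15.2 10.3 -0.1 0.00 0.00 0.74 0.05; -14.4 11.4 -0.1 0.00 0.00 0.74 0.05; -13.4 12.5 -0.1 0.00 0.00 0.74 0.05; -12.4 13.5 -0.1 0.00 0.00 0.74 0.05; -11.3 14.4 -0.1 0.00 0.00 0.74 0.05; -10.2 15.2 -0.1 0.00 0.00 0.74 0.05; -9.0 16.0 -0.1 0.00 0.00 0.74 0.05; -7.7 16.6 -0.1 0.00 0.00 0.74 0.05; 
[ 49.3 -30.8   3.2]
[49.5 29.8  3.2]
```

{"method": "servo_tool", "body": {
  "commands": "-18 5 0 0 0 0.75 0.05; -17 6.5 0 0 0 0.75 0.05; -17 8 0 0 0 0.75 0.05; -16 9 0 0 0 0.75 0.05; -15 10 0 0 0 0.75 0.05; -14 11 0 0 0 0.75 0.05; -13 12.5 0 0 0 0.75 0.05; -12 13.5 0 0 0 0.75 0.05; -11 14 0 0 0 0.7 0.05; -10 15 0 0 0 0.7 0.05; -9 16 0 0 0 0.7 0.05; -8 16 0 0 0 0.6 0.05; 0 0 0 0 0 0 0.05"
}}

```text
clock: 29.8
position: [0.467, 0.0474, 0.1089]
tool_rot: [[-0.93, -0.366, -0.029], [-0.366, 0.93, 0.001], [0.027, 0.011, -1.0]]
ft_force: [0.1, -0.8, -2.0]
gripper_width: 0.0108
```

Run:
```python
from h import *
s=st()
plan([.4830,.0453,.1],down(-157.75),1,f=.05)
d=snap("wrist");save(d,"w21.png")
```

```text
29.8 p [0.467  0.0474 0.1089] yaw -158.5 z [-0.029  0.001 -1.   ] q [  5.7  17.  -14.7  59.9   0.2 -15.8] F [ 0.1 -0.8 -2. ] w 0.0108
-14.3 -7.9 8.4 0.11 -0.25 -0.13 0.05;
```

View pics/w21.png

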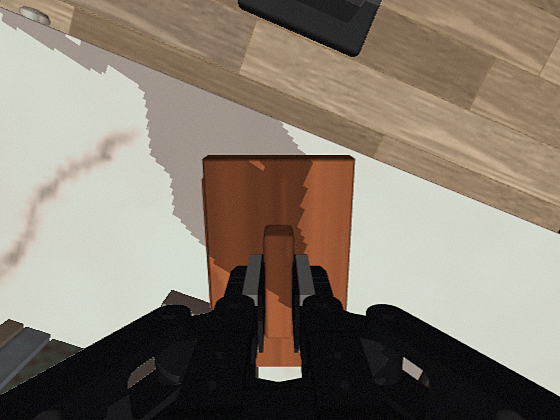

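{"method": "servo_tool", "body": {
  "commands": "-7 -4 0 0.1 -0.25 -0.1 0.05; -7 -4 3 0 0 0 0.05; 0 0 0 0 0 0 0.05"
}}

```text
clock: 30.22
position: [0.4835, 0.0429, 0.1044]
tool_rot: [[-0.927, -0.376, -0.0], [-0.376, 0.927, -0.0], [0.001, -0.0, -1.0]]
ft_force: [0.5, 0.2, -2.5]
gripper_width: 0.0109
```

Run:
```python
from h import *
s=st()
plan([.4832,.0453,.1],down(-157.75),1,f=.05)
d=snap("wrist");save(d,"w22.png",(180,120,370,230),4);keep(d,"w22.pkl");np.save("P22.npy",s["position"]);np.save("R22.npy",s["tool_rot"])
```

```text
30.23 p [0.4835 0.0429 0.1044] yaw -157.9 z [-0. -0. -1.] q [  5.1  17.7 -14.4  57.9  -0.  -17. ] F [ 0.5  0.2 -2.5] w 0.0109
-0.7 2.3 4.4 -0.00 -0.00 -0.03 0.05;
```

View pics/w22.png

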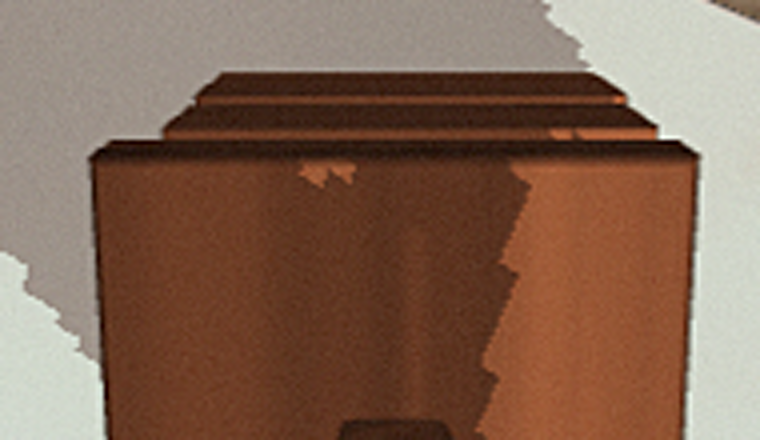

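Run:
```python
from h import *
d=load("w22.pkl");P=np.load("P22.npy");R=np.load("R22.npy")
for n,c,z in [("tray sh",(163,131),.066),("tray sh",(658,131),.066),("base bot",(222,72),0),("base bot",(590,72),0),("lid bot",(108,142),.0872),("lid bot",(688,142),.0872),("lid top",(92,158),.1012),("lid top",(700,158),.1012)]:
    W=onz(d,(180+c[0]/4-.4,120+c[1]/4-.4),z);print(n,W.round(4),(R.T@(W-P)*1000).round(1))
```

```text
tray sh [ 0.4507 -0.0016  0.066 ] [ 47.1 -29.   38.4]
tray sh [0.4276 0.0552 0.066 ] [47.1 32.3 38.4]
base bot [ 0.4492 -0.0025  0.    ] [ 48.8 -29.2 104.4]
base bot [0.426  0.0545 0.    ] [ 48.8  32.4 104.4]
lid bot [ 0.4504 -0.0046  0.0872] [ 48.5 -31.6  17.2]
lid bot [0.4265 0.0542 0.0872] [48.5 31.8 17.2]
lid top [ 0.4498 -0.0037  0.1012] [ 48.7 -30.6   3.2]
lid top [0.4269 0.0527 0.1012] [48.8 30.3  3.2]
```

{"method": "servo_tool", "body": {
  "commands": "-1.5 1.7 3 0 0 0 0.05; 0 0 4 0 0 0 0.05; 0 0 3 0 0 0 0.05; 0 0 0 0 0 0 0.05"
}}

```text
clock: 30.78
position: [0.4836, 0.0449, 0.0936]
tool_rot: [[-0.927, -0.375, -0.002], [-0.375, 0.927, -0.0], [0.002, 0.0, -1.0]]
ft_force: [-0.4, 1.0, -1.3]
gripper_width: 0.0104
```

Run:
```python
from h import *
s=st()
plan([.4843,.0451,.0832],down(-157.8),1,f=.05)
d=snap("wrist");save(d,"w23.png",(180,120,370,230),4);keep(d,"w23.pkl");np.save("P22.npy",s["position"]);np.save("R22.npy",s["tool_rot"])
```

```text
30.77 p [0.4836 0.0449 0.0936] yaw -158.0 z [-0.002 -0.    -1.   ] q [  5.3  18.4 -15.2  56.4  -0.  -16.7] F [-0.4  1.  -1.3] w 0.0104
-0.7 -0.1 10.4 0.00 -0.01 -0.03 0.05;
```

View pics/w23.png

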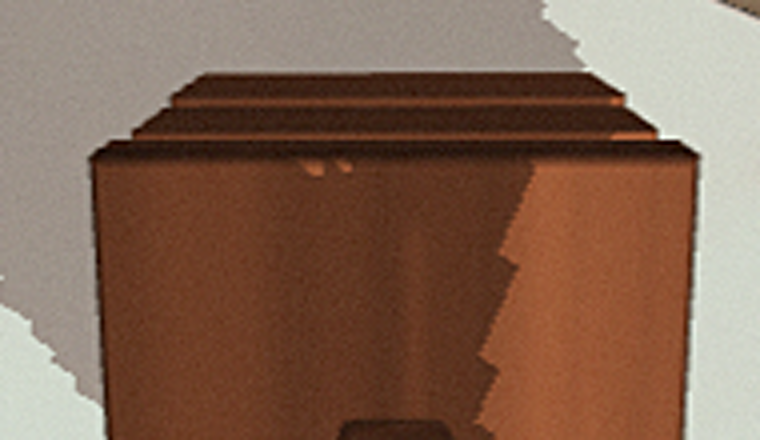

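{"method": "servo_tool", "body": {
  "commands": "-0.8 0 3 0 0 0 0.05; 0 0 3 0 0 0 0.05; 0 0 3 0 0 0 0.05; 0 0 2 0 0 0 0.05; 0 0 0 0 0 0 0.05"
}}

```text
clock: 31.45
position: [0.4848, 0.0454, 0.083]
tool_rot: [[-0.927, -0.375, -0.0], [-0.375, 0.927, -0.0], [0.0, -0.0, -1.0]]
ft_force: [-0.4, 0.0, -0.8]
gripper_width: 0.0104
```

Run:
```python
from h import *
s=st()
plan([.4843,.0451,.0832],down(-157.8),1,f=.05)
d=snap("wrist");save(d,"w24.png",(180,120,370,230),4)
```

```text
31.45 p [0.4848 0.0454 0.083 ] yaw -158.0 z [-0. -0. -1.] q [  5.3  19.2 -15.9  54.9  -0.  -16.7] F [-0.4  0.  -0.8] w 0.0104
0.6 -0.0 -0.2 -0.00 -0.00 -0.03 0.05;
```

View pics/w24.png

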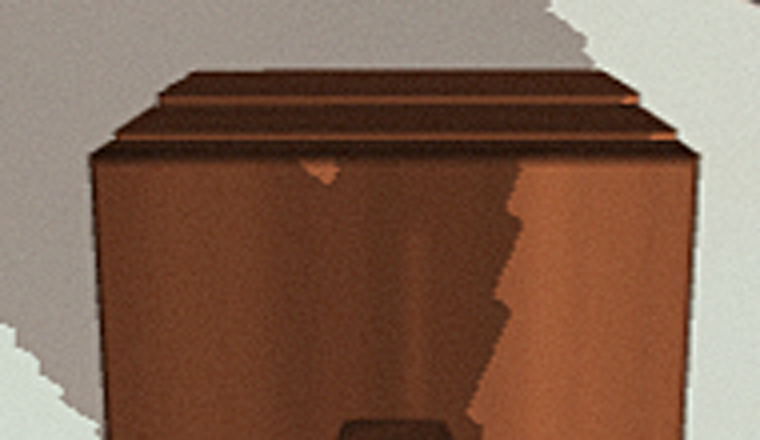

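{"method": "servo_tool", "body": {
  "commands": "0.5 0 2 0 0 0 0.05; 0 0 2 0 0 0 0.05; 0 0 2 0 0 0 0.05"
}}

```text
clock: 31.88
position: [0.4849, 0.0454, 0.0829]
tool_rot: [[-0.927, -0.375, 0.004], [-0.375, 0.927, 0.001], [-0.004, -0.001, -1.0]]
ft_force: [-5.1, -0.8, 13.7]
gripper_width: 0.0106
```

{"method": "servo_tool", "body": {
  "commands": "0 0 -0.5 0 0 0 0.2; 0 0 0 0 0 0 0.4; 0 0 0 0 0 0 0.4; 0 0 -15 0 0 0 0.4; 10 0 -30 0 0 0 0.4; 20 0 -40 0 0 0 0.4; 30 0 -30 0 0 0 0.4; 0 0 0 0 0 0 0.4"
}}

```text
clock: 32.88
position: [0.4288, 0.0223, 0.2046]
tool_rot: [[-0.927, -0.376, 0.007], [-0.376, 0.927, 0.001], [-0.007, -0.002, -1.0]]
ft_force: [1.0, 0.1, -0.8]
gripper_width: 0.0341
```

Run:
```python
from h import *
s=st()
d=snap("scene");save(d,"s25.png",(210,160,310,235),6);save(d,"s25f.png")
d=snap("wrist");save(d,"w25.png");keep(d,"w25.pkl")
```

```text
32.88 p [0.4288 0.0223 0.2046] yaw -157.9 z [ 0.007  0.001 -1.   ] q [  3.    6.3 -12.9  70.4   0.  -19.1] F [ 1.   0.1 -0.8] w 0.0341
```

View pics/s25.png

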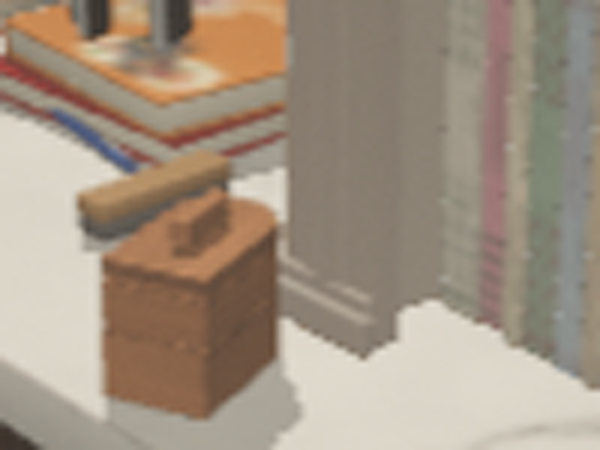

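View pics/w25.png

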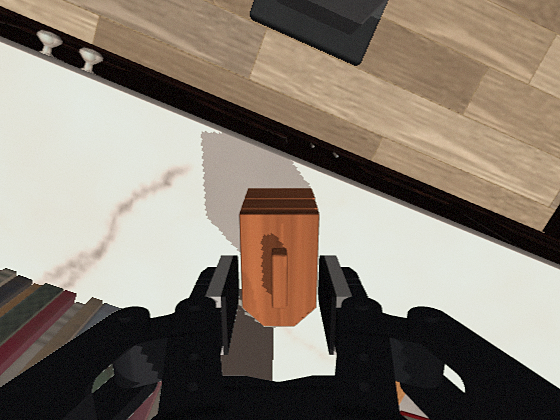

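View pics/s25f.png

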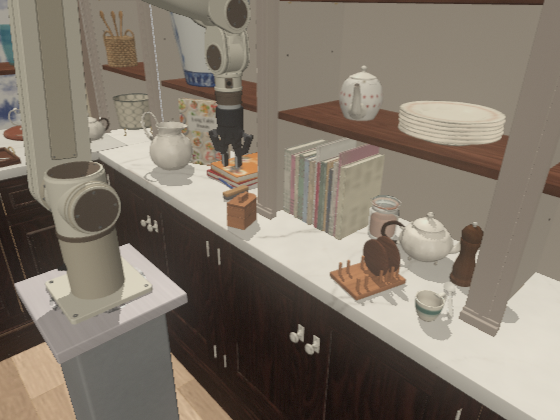

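The stack is closed: seams are even in both views, the gripper is clear, and the cup (430,305) and duster (236,192) are where they were. I'll do one numeric check, then hand in.

Run:
```python
from h import *
d=snap("top");f=d["frame"].astype(int);f0=cv2.imread("pics/top0.png")[:,:,::-1].astype(int)
for n,(x0,y0,x1,y1) in {"duster":(190,172,210,204),"cup":(398,198,428,226),"rack":(340,180,390,235)}.items():
    print(n,np.abs(f-f0)[y0:y1,x0:x1].mean().round(1))
st();print(env.job_done())
```

```text
duster 4.7
cup 5.3
rack 6.5
33.02 p [0.4288 0.0228 0.2015] yaw -157.9 z [ 0.002  0.    -1.   ] q [  3.    6.7 -13.   70.2   0.  -19.1] F [-0.7  0.  -0. ] w 0.0341
the job is handed in; nothing more can be done
None
```

I put the stack together in the order asked and handed it in at 33 s of the 72 s allowed. The hand-in call gives no verdict.

- **Shallow tray:** I set it on the bottom tray with the cut corners matched. It stopped at the expected seated height under about 21 N. The wrist view then showed it about 1.2 mm off along its length, which is inside the 1.5 mm play.
- **Lid:** I drew it straight up out of the rack and leaned it about 39°. I let go with its lower edge about 3 mm over the counter, and it fell flat with the handle bar up. I took it again by the bar and pressed it onto the stack. It stopped at 82.9 mm tool height, against 83.2 mm expected, under about 14 N.
- **Last checks:** The final pictures show thin, even seams and the gripper clear of the stack. The cup and duster look unmoved, and their patches in the top view differ from the start by only about 5 grey levels.
- **Small disagreements:** My fits of the bottom tray and of the stack's rim differed by 1–2 mm, within the camera calibration. I used the held-part views for the final alignment. No check failed.

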